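Fetch the cup from behind and set it in the water-bath pan

ROBOT

A 6-joint arm with a two-finger parallel gripper is mounted at the origin on a cart in front of the work surface, level with it; the furniture and walls round the work are solid. World frame = base frame: x ahead of the robot, y to its left, z up, the work surface at z = 0. Lengths are in m, angles in degrees, forces in N, time in s.
With the tool pointing down it reaches from about 0.25 to 0.8 m from the base axis. Payload 8.5 kg.
Tool frame: the origin (TCP) lies midway between the tips of the shut fingers; the grasp point (between the pads) lies 19 mm behind it; z points along the fingers, y is the direction in which the jaws open and shut (so a half turn about z gives the same grasp; the last joint's range is limited). The gripper opens to 85 mm and grips with 20 to 120 N. Pads are 22 mm wide; open, the fingers measure 114 mm over their backs; the gripper's body (76 mm by 85 mm) begins 54 mm behind the grasp point. The pads swing forward as they close: fully open they stand 13 mm farther back than shut.
Start: joints at [74.771, 13.648, -0.773, 75.585, 0, 90], TCP at [0.138, 0.507, 0.194] pointing down, gripper open.
Joint ranges: [-152.45, 152.45], [-59.26, 108.67], [-65.41, 83.53], [-104.44, 129.93], [-82.83, 76.93], [-180, 180]. Speed limits (degrees/s): [127.2, 127.2, 159.86, 180, 180, 180].

INTERFACE

Orientations are given as a 3x3 rotation matrix whose columns are the frame's x, y, z axes.
In Python, from rig import arm gives the robot as it stands.
- The arm moves only by the tool servo_tool, never from a script. Its argument "increments" is a list of rows, each a list of 3 entries, a list of its own where there are three numbers: the turn, a rotation vector about the tool's x, y, z in degrees, then the shift along the tool's x, y, z in m, then the finger opening in m, from 0 to 0.0854. In form: [[[ax, ay, az], [dx, dy, dz], claw], ...]. A call has 1 to 10 rows; each row is the pose to reach, as a shift and turn from the pose commanded when the call began, along the tool's axes at that moment; what a row does not reach only later rows make up. A row lasts 1/10 s, in which the tool goes at most 50 mm and 8.59 degrees, less where a joint would pass 70% of its speed; a pose out of reach is approached as far as the arm can. A call with a gripper value outside its range is refused whole. The fingers move at their own pace and stop on an object; "grip_force" is the grip in N (left out, the last holds). Time passes only in rows, so rows that repeat a pose let the fingers close. It gives the time, the measured TCP pose, the force and the opening at its end, in the units of the state.
- arm.observe(): the state, without advancing time (a new reading comes with each control period).
- arm.read_camera(name): name is "side" or "top" or "wrist"; returns the picture (384x512x3 uint8, red, green, blue); there is no depth.
- arm.camera_model(name): a dict with "intrinsics" (3x3 intrinsics, pixels), "world_from_camera" (4x4, takes a point from camera to world coordinates). Camera axes: x right, y down, z forward; pixel columns grow to the right and rows downward; lengths in m; the calibration is good to about 2 mm. A picture is of the moment at which its call begins: read the wrist's pose just before it. camera_model takes no time and is no camera call; for the wrist camera it gives the pose at the moment of the call.
- arm.finish_job(): hands the job in, once; it reports no verdict.
The state is a dict: "t": time; "joint_pos": joint angles; "qvel": joint speeds; "joint_torque": joint torques, N m; "position": TCP position; "tool_rot": TCP orientation; "contact_force": force on the tool from outside, world axes, zero at the start; "wrist_torque": the same for the moment, N m; "grip_width": opening from 0.0 (shut) to 1.0 (fully open).
Only numpy, scipy, OpenCV 4.12 (cv2) and the standard library are available. Lean on these libraries where they do the work, as an engineer would, in place of code of your own. Each camera call takes 0.05 s, during which the arm holds its last target. There are 200 camera calls.

TASK

The steel cup at the back of the white board is wanted in the water-bath pan, but the bottle, the jar and the carton crowd it. First stand all three upright on the metal tray without moving the cup; then stand the cup on the bottom of the pan, with its handle turned at least a quarter turn away from the pan's handle; and then put the bottle, the jar and the carton back upright, each exactly on the spot of the board where it stood at first. Leave the pan where it stands and do not disturb the loupe and the vial.

Things in the scene. Friction and masses are not known exactly. Their poses are not given: they have to be found in the camera images.
- amber_bottle: Small round brown glass bottle with a black cap, 50 mm diameter, 100 mm high; origin: centre of its underside, z up. Straight-sided from 5 to 55 mm above the underside at least. About 0.15 kg. Stands on one of the board's three ringed spots.
- wide_jar: Wide, pale greyish-white jar with a grey lid, 62 mm diameter, 90 mm high with the lid; origin: centre of its underside, z up. Straight-sided from 5 to 48 mm above the underside. About 0.18 kg. Stands on one of the three spots.
- carton: Small square cardboard carton, 45 x 45 mm, 68 mm high; origin: centre of its underside, z up, x and y normal to its side faces. About 0.08 kg. Stands on one of the three spots.
- cup: Straight round steel cup, open at the top, outside diameter 54 mm, wall 2 mm, height 70 mm; origin: centre of its underside, z up. A round bar handle, 7 mm thick, leaves it near the rim along its +x (50 to 65 mm above the underside) and ends 85 mm from the cup's axis. 0.13 kg. Its free sides for a grasp are +y and -y, near the rim. Stands at the back of the board, handle to the back.
- cup_handle_tip (a point): End of the cup's handle: 85 mm from the cup's axis along the cup's x, 61 mm above its underside. On the way to the pan stands the film thickness meter (y from 0.0 to 0.31 m): front micrometer from x = 0.40 m, 0.08 m high; table from x = 0.49 m, 0.165 m high; column from x = 0.59 m, over 0.45 m high. Carry the cup round in front of the column, well above the table.
- pan: Wide, shallow round metal pan standing on the worktop on the left, outside diameter 90 mm, inside 84 mm (78 mm at the floor), height 35 mm, floor 4 mm thick; origin: centre of its underside, z up. Its dark bar handle leaves along its +x, rises steeply from 26 mm height at the wall to 66 mm at 78 mm from the axis and ends 115 mm from the axis at 78 mm height. 0.7 kg, not fixed.
- tray: Flat metal parking tray between the robot and the board, 90 x 230 mm (x by y), top 3 mm above the worktop, with a fine flat rim; origin: centre of its underside on the worktop; x across, y along it. Fixed. Room for three things in a row, 75 mm apart.
- board: White storage board, 150 x 220 mm (x by y), top 4 mm above the worktop; origin: centre of its underside; fixed. In its frame the three ringed spots (grey rings, 74 mm diameter) are centred at x, y = (-37, 0), (15, 68) and (15, -68) mm and the cup stands at (35, 0) mm. A thing on a side spot is best grasped along the board's x, one on the front spot along its y.
- loupe: Bystander: standing loupe, 39 mm diameter, 42 mm high; origin: centre of its underside. Stands to the right of the board. Not to be disturbed.
- vial: Bystander: brown vial with a black cap, 23 mm diameter, 52 mm high; origin: centre of its underside. Stands to the left of the board. Not to be disturbed.
Mind the look-alikes: they are no part of the job. What is shaped like the wide_jar but red or turquoise is not meant.

How it is judged (in metres and radians):
On the way, in this order (a step that is already met when the one before it is completed fails the run):
1. bottle, jar and carton all stand upright on the tray, the cup still in its place (x of amber_bottle in the frame of tray between -0.05 and 0.05 m and y of amber_bottle in the frame of tray between -0.118 and 0.118 m and z of each of amber_bottle, wide_jar, carton in the frame of tray below 0.008 m and angle between each of amber_bottle, wide_jar, carton's own z axis and vertical below 0.12 rad and linear speed of each of amber_bottle, wide_jar, carton below 0.03 m/s and x of wide_jar in the frame of tray between -0.05 and 0.05 m and y of wide_jar in the frame of tray between -0.118 and 0.118 m and x of carton in the frame of tray between -0.05 and 0.05 m and y of carton in the frame of tray between -0.118 and 0.118 m and distance of cup from where it was at the start of the episode below 0.03 m), for 0.2 s.
2. the cup stands on the bottom of the pan, handle at least a quarter turn from the pan's, the other three still on the tray (horizontal distance between cup and pan below 0.018 m and z of cup in the frame of pan below 0.009 m and angle between cup's own z axis and vertical below 0.1 rad and x of cup_handle_tip in the frame of pan below 0.03 m and x of amber_bottle in the frame of tray between -0.05 and 0.05 m and y of amber_bottle in the frame of tray between -0.118 and 0.118 m and z of each of amber_bottle, wide_jar, carton in the frame of tray below 0.008 m and angle between each of amber_bottle, wide_jar, carton's own z axis and vertical below 0.12 rad and linear speed of each of amber_bottle, wide_jar, carton below 0.03 m/s and x of wide_jar in the frame of tray between -0.05 and 0.05 m and y of wide_jar in the frame of tray between -0.118 and 0.118 m and x of carton in the frame of tray between -0.05 and 0.05 m and y of carton in the frame of tray between -0.118 and 0.118 m), for 0.2 s.
At the end, for the whole second after the job is handed in: Cup upright on the pan's floor, its handle tip at most 30 mm to the handle side of the pan's centre (about a quarter turn apart or more); pan within 40 mm of its place; bottle, jar and carton upright on the board, each within 15 mm of where it started; all at rest (horizontal distance between cup and pan below 0.018 m and z of cup in the frame of pan below 0.009 m and angle between each of cup, amber_bottle, wide_jar, carton, pan's own z axis and vertical below 0.1 rad and x of cup_handle_tip in the frame of pan below 0.03 m and distance of each of amber_bottle, wide_jar, carton from where it was at the start of the episode below 0.015 m and linear speed of each of amber_bottle, wide_jar, carton, cup, pan below 0.02 m/s and distance of pan from where it was at the start of the episode below 0.04 m); the robot touches nothing.
It fails at once if the loupe is pushed away by more than 25 mm or tipped (distance of loupe from where it was at the start of the episode above 0.025 m or angle between loupe's own z axis and vertical above 0.5 rad).
It fails at once if the vial is pushed away by more than 25 mm or tipped (distance of vial from where it was at the start of the episode above 0.025 m or angle between vial's own z axis and vertical above 0.5 rad).
It also fails if it takes over 147 s, if anything falls off the work surface, if the arm or the gripper's body presses on something with over 40 N, if the wrist force passes 120 N, or if a joint passes its speed limit or range.

## Working session

There is one attempt and no reset: what is moved stays moved. The work goes in short steps, Python scripts to look and compute and a tool call to move; the robot and the scene stay as the last step left them, time stands still between calls to the robot, and variables do not carry over. Pictures are saved under pics/ and viewed, about 12 in all and at most 16, crops included, and the job is handed in when it is done.

Besides the shell and the picture viewer there is one more tool, called after ">>>" as name([rows], argument=value, ...), one row to a line, values as JSON. servo_tool: Moves the arm, as the interface text tells. Its arguments: {"type":"object","properties":{"increments":{"type":"array"},"grip_force":{"type":"number"}},"required":["increments"]}

```bash
mkdir -p pics; ls
python3 - <<'E'
from rig import arm
import cv2,numpy as np
np.set_printoptions(precision=4,suppress=True)
s=arm.observe();print(s)
for n in("top","side"):
    m=arm.camera_model(n);print(n,m["intrinsics"],m["world_from_camera"])
    cv2.imwrite(f"pics/{n}0.png",cv2.resize(arm.read_camera(n)[:,:,::-1],(800,600),interpolation=cv2.INTER_CUBIC))
E
```

```text
pics
{'t': 0.0, 'joint_pos': array([74.7704, 13.68  , -0.8173, 75.5837,  0.0007, 90.0019]), 'qvel': array([-0.0685, -0.0108,  0.0635, -0.0369, -0.036 ,  0.0746]), 'joint_torque': array([ -0.0003, -53.8767,  34.644 ,   0.0182,  -0.0001,   0.    ]), 'position': array([0.1378, 0.5061, 0.1936]), 'tool_rot': array([[-0.9649,  0.2627, -0.0004],
       [ 0.2627,  0.9649, -0.0014],
       [ 0.    , -0.0014, -1.    ]]), 'contact_force': array([-0.3437,  0.7107, -0.4609]), 'wrist_torque': array([0.0637, 0.0125, 0.0165]), 'grip_width': 1.000218498779575}
top [[464.1665   0.     254.6926]
 [  0.     464.1665 191.9409]
 [  0.       0.       1.    ]] [[ 0.0183 -0.9971  0.0738  0.406 ]
 [-0.9998 -0.0179  0.0063 -0.0192]
 [-0.005  -0.0739 -0.9973  1.7823]
 [ 0.      0.      0.      1.    ]]
side [[496.9676   0.     249.5575]
 [  0.     496.9676 184.3762]
 [  0.       0.       1.    ]] [[ 0.7075 -0.3619  0.607  -0.3886]
 [-0.7065 -0.3427  0.6192 -0.9771]
 [-0.0161 -0.8669 -0.4982  0.8401]
 [ 0.      0.      0.      1.    ]]
```

View pics/top0.png

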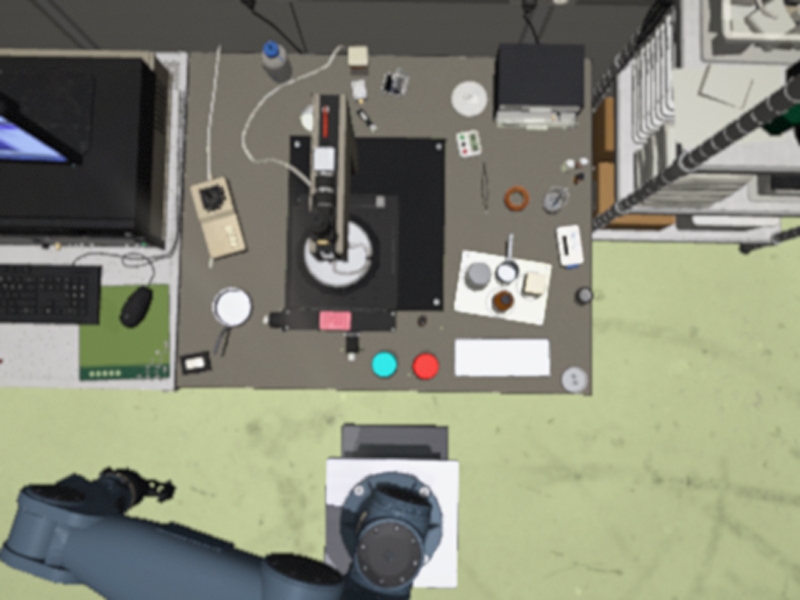

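View pics/side0.png

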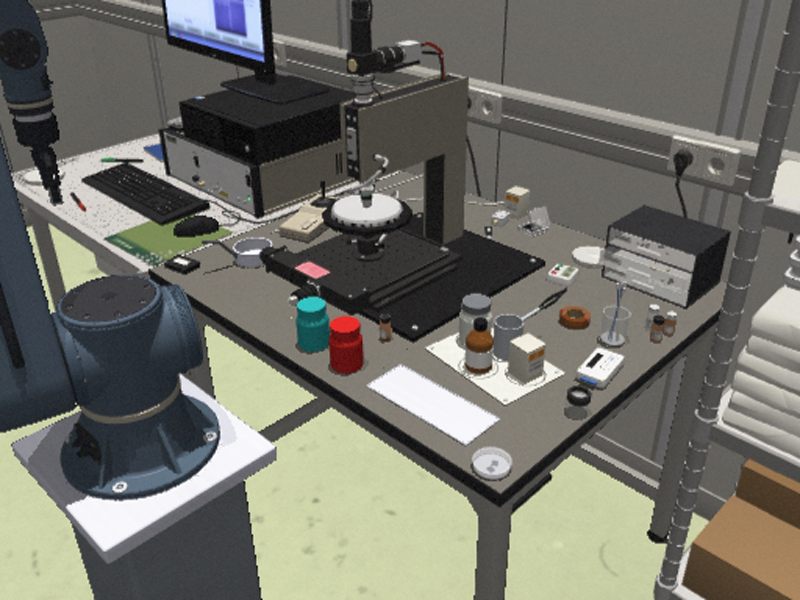

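The top view shows the board at about (502,288), the tray at (502,357) and the pan at (232,307) with its handle down-left. The jar is on the left spot, the bottle on the front spot and the carton on the right one. The vial is at (422,321) and the loupe at (584,295).

```bash
cat > h.py <<'E'
import numpy as np,cv2
np.set_printoptions(precision=4,suppress=True)
def ray(m,uv,z):
    K,T=m["intrinsics"],m["world_from_camera"]
    uv=np.atleast_2d(uv).astype(float)
    d=(T[:3,:3]@np.linalg.inv(K)@np.c_[uv,np.ones(len(uv))].T).T
    s=(z-T[2,3])/d[:,2]
    return T[:3,3]+d*s[:,None]
def proj(m,P):
    K,T=m["intrinsics"],m["world_from_camera"]
    c=(np.atleast_2d(P)-T[:3,3])@T[:3,:3]
    q=c@K.T
    return q[:,:2]/q[:,2:]
E
python3 - <<'E'
from rig import arm
from h import *
m=arm.camera_model("top");im=arm.read_camera("top")[:,:,::-1].copy();cv2.imwrite("pics/raw_top.png",im)
g=im.min(2)
S=.64
def rect(x0,y0,x1,y1,z,th):
    x0,y0,x1,y1=[int(v*S) for v in (x0,y0,x1,y1)]
    k=(g[y0:y1,x0:x1]>th).astype(np.uint8)
    c=max(cv2.findContours(k,0,2)[0],key=cv2.contourArea)[:,0]+[x0,y0]
    P=ray(m,c,z)[:,:2].astype(np.float32)*1000
    r=cv2.minAreaRect(P);print(r);return r
print("board");rect(440,240,560,335,.004,170)
print("tray");rect(440,335,560,385,.003,170)
# up-scaled crops
a=cv2.resize(im[150:250,275:385],None,fx=6,fy=6,interpolation=2)
b=cv2.resize(im[170:245,105:180],None,fx=7,fy=7,interpolation=2)
cv2.imwrite("pics/ca.png",a);cv2.imwrite("pics/cb.png",b)
for n,u,z in [("jar",(478,275),.094),("bottle",(503,299),.104),("carton",(534,285),.072),("cup",(507,272),.074),("pan",(232,307),.035),("vial",(422,321),.052),("loupe",(584,295),.042),("panhandle end",(222,354),.078)]:
    print(n,ray(m,np.array(u)*S,z))
E
```

```text
board
((574.4852905273438, -263.79144287109375), (221.61294555664062, 152.289306640625), 81.71076965332031)
tray
((402.2826232910156, -263.7184143066406), (87.59259033203125, 229.69512939453125), 1.0422041416168213)
jar [[ 0.5927 -0.1946  0.094 ]]
bottle [[ 0.5367 -0.252   0.104 ]]
carton [[ 0.5737 -0.3295  0.072 ]]
cup [[ 0.6032 -0.2652  0.074 ]]
pan [[0.5109 0.3926 0.035 ]]
vial [[ 0.4846 -0.0665  0.052 ]]
loupe [[ 0.5546 -0.4551  0.042 ]]
panhandle end [[0.3975 0.4021 0.078 ]]
```

View pics/ca.png

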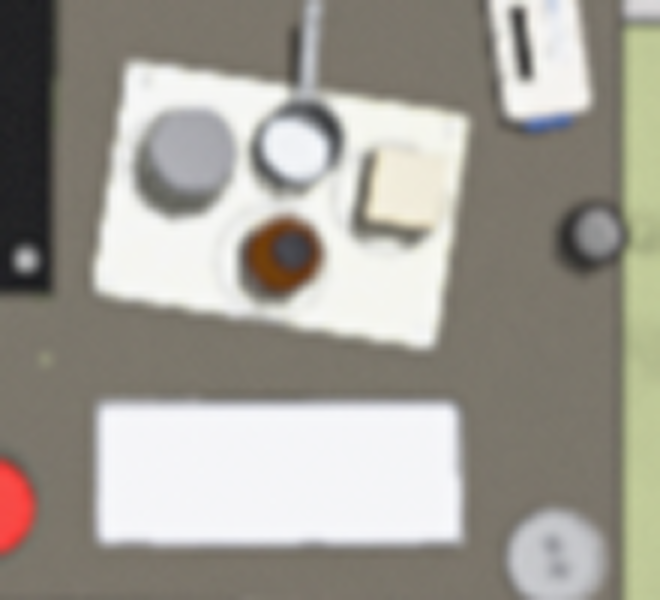

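View pics/cb.png

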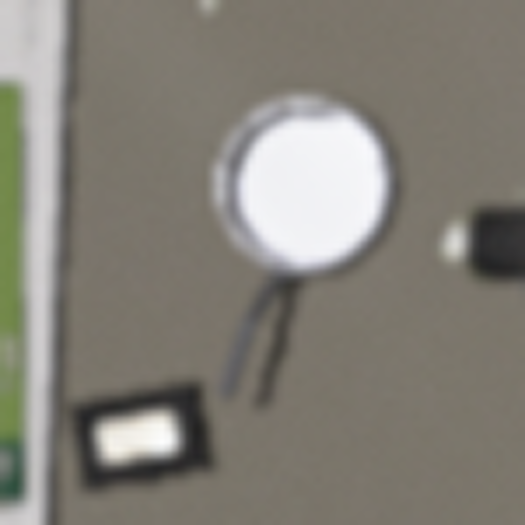

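The crops show the jar, bottle and carton on the spots in the expected layout, with the board yaw about -8.3°. The pan's handle points toward the robot. I'll move over the board for a close wrist view.

```bash
cat >> h.py <<'E'
from scipy.spatial.transform import Rotation as Ro
def goal(ang):  # tool down, tool x at world angle ang (deg)
    c,s=np.cos(np.radians(ang)),np.sin(np.radians(ang))
    return np.array([[c,s,0],[s,-c,0],[0,0,-1.]])
def go(*wps):
    """wps: (x,y,z,ang) -> turn and shift in the tool axes of now"""
    from rig import arm
    s=arm.observe();R=s["tool_rot"];p=s["position"]
    print("t %.2f"%s["t"],p,"ang %.2f"%np.degrees(np.arctan2(R[1,0],R[0,0])),"F",s["contact_force"],"w %.4f"%(s["grip_width"]*.0854),"q",s["joint_pos"])
    for w in wps:
        print(w,"turn",Ro.from_matrix(R.T@goal(w[3])).as_rotvec(degrees=True).round(2),"shift",(R.T@(np.array(w[:3])-p)).round(4))
B0=np.array([.5745,-.2638]);BY=-8.3
def b2w(x,y):
    c,s=np.cos(np.radians(BY)),np.sin(np.radians(BY));return B0+[c*x-s*y,s*x+c*y]
E
python3 -c "
from h import *
go((.30,.08,.32,171.7),(.50,-.265,.30,171.7))"
```

```text
t 0.15 [0.1378 0.5062 0.1937] ang 164.77 F [-0.3898  0.4008 -0.9836] w 0.0855 q [74.77   13.6717 -0.8045 75.5837  0.0008 90.0011]
(0.3, 0.08, 0.32, 171.7) turn [-0.06 -0.   -6.93] shift [-0.2685 -0.3688 -0.1259]
(0.5, -0.265, 0.3, 171.7) turn [-0.06 -0.   -6.93] shift [-0.5521 -0.6491 -0.1056]
```

>>> servo_tool([
  [[0, 0, 0], [-0.02, -0.03, -0.04], 0.085],
  [[0, 0, -1], [-0.05, -0.07, -0.07], 0.085],
  [[0, 0, -2], [-0.08, -0.11, -0.09], 0.085],
  [[0, 0, -3], [-0.11, -0.15, -0.105], 0.085],
  [[0, 0, -4], [-0.14, -0.19, -0.115], 0.085],
  [[0, 0, -5], [-0.17, -0.23, -0.126], 0.085],
  [[0, 0, -6], [-0.2, -0.27, -0.126], 0.085],
  [[0, 0, -6.93], [-0.23, -0.31, -0.126], 0.085],
  [[0, 0, -6.93], [-0.25, -0.34, -0.126], 0.085],
  [[0, 0, -6.93], [-0.27, -0.37, -0.126], 0.085],
])

```text
t: 1.15
position: [0.3013, 0.0765, 0.3204]
tool_rot: [[-0.989, 0.145, 0.001], [0.145, 0.989, -0.0], [-0.001, 0.0, -1.0]]
contact_force: [1.2, 0.2, -0.5]
grip_width: 0.998
```

```bash
python3 -c "
from h import *
go((.50,-.265,.30,171.7))"
```

```text
t 1.15 [0.3013 0.0765 0.3204] ang 171.69 F [ 1.1742  0.1589 -0.4633] w 0.0852 q [14.2562 -8.4692 -6.0336 92.394  -0.0144 22.5678]
(0.5, -0.265, 0.3, 171.7) turn [ 0.    0.04 -0.01] shift [-0.246  -0.3091  0.0205]
```

Tracks well.

>>> servo_tool([
  [[0, 0, 0], [-0.03, -0.04, 0], 0.085],
  [[0, 0, 0], [-0.06, -0.08, 0], 0.085],
  [[0, 0, 0], [-0.09, -0.11, 0], 0.085],
  [[0, 0, 0], [-0.12, -0.15, 0], 0.085],
  [[0, 0, 0], [-0.15, -0.19, 0.005], 0.085],
  [[0, 0, 0], [-0.18, -0.23, 0.01], 0.085],
  [[0, 0, 0], [-0.21, -0.27, 0.015], 0.085],
  [[0, 0, 0], [-0.246, -0.309, 0.02], 0.085],
  [[0, 0, 0], [-0.246, -0.309, 0.02], 0.085],
  [[0, 0, 0], [-0.246, -0.309, 0.02], 0.085],
])

```text
t: 2.15
position: [0.5001, -0.2637, 0.2986]
tool_rot: [[-0.989, 0.146, -0.003], [0.146, 0.989, 0.001], [0.003, 0.001, -1.0]]
contact_force: [-0.1, -0.1, 0.1]
grip_width: 0.998
```

Run:
```python
from rig import arm
from h import *
go()
m=arm.camera_model("wrist");print(m)
im=arm.read_camera("wrist")[:,:,::-1].copy();cv2.imwrite("pics/w1.png",im);np.save("w1.npy",m["world_from_camera"])
```

```text
t 2.15 [ 0.5001 -0.2637  0.2986] ang 171.61 F [-0.1305 -0.0524  0.1095] w 0.0852 q [-27.7955  17.4662  19.6629  92.362   -0.0031 -19.4011]
{'intrinsics': array([[269.2325,   0.    , 260.8712],
       [  0.    , 269.2325, 191.5987],
       [  0.    ,   0.    ,   1.    ]]), 'world_from_camera': array([[ 0.1463,  0.9423,  0.3011,  0.4235],
       [ 0.9892, -0.1397, -0.0433, -0.2513],
       [ 0.0013,  0.3042, -0.9526,  0.4779],
       [ 0.    ,  0.    ,  0.    ,  1.    ]])}
```

View pics/w1.png

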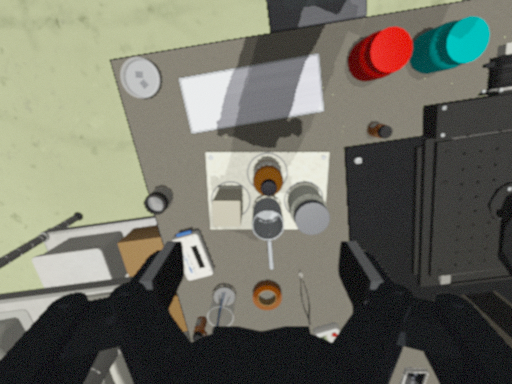

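The wrist view shows the board (206–330, 152–230), the bottle at (267,178), the carton at (228,207), the jar lid at (311,217) and the cup at (267,220) with its handle straight back. The tray is at (253,93).

Run:
```python
from h import *
im=cv2.imread("pics/w1.png");T=np.load("w1.npy")
m=dict(intrinsics=np.array([[269.2325,0,260.8712],[0,269.2325,191.5987],[0,0,1]]),world_from_camera=T)
g=im.min(2)
def rect(x0,y0,x1,y1,z,th):
    k=(g[y0:y1,x0:x1]>th).astype(np.uint8)
    c=max(cv2.findContours(k,0,2)[0],key=cv2.contourArea)[:,0]+[x0,y0]
    print(cv2.minAreaRect(ray(m,c,z)[:,:2].astype(np.float32)*1000))
rect(195,145,340,240,.004,170);rect(170,45,335,140,.003,135)
hsv=cv2.cvtColor(im,cv2.COLOR_BGR2HSV)
cv2.imwrite("pics/w1c.png",cv2.resize(im[145:245,195:340],(800,552),interpolation=2))
P=[]
for n,(x,y),z in [("front",(-.037,0),.004),("left",(.015,.068),.004),("right",(.015,-.068),.004),("cup",(.035,0),.004)]:
    w=b2w(x,y);print(n,w,proj(m,[*w,z]),end=" ");
    for h in (.068,.07,.09,.1): print(h,proj(m,[*w,z+h]).round(1),end=" ")
    print()
```

```text
((576.1834716796875, -262.09375), (220.01666259765625, 149.30355834960938), 81.57643127441406)
((405.1793212890625, -319.83612060546875), (92.04669189453125, 118.40814208984375), 0.7243990302085876)
front [ 0.5379 -0.2585] [[265.8558 172.013 ]] 0.068 [[266.7 182.2]] 0.07 [[266.7 182.6]] 0.09 [[267.  186.2]] 0.1 [[267.2 188.2]] 
left [ 0.5992 -0.1987] [[302.218  199.1139]] 0.068 [[308.4 213. ]] 0.07 [[308.6 213.4]] 0.09 [[310.8 218.4]] 0.1 [[312. 221.]] 
right [ 0.5795 -0.3333] [[229.2814 199.2791]] 0.068 [[224.7 213.2]] 0.07 [[224.5 213.6]] 0.09 [[222.9 218.6]] 0.1 [[222.  221.2]] 
cup [ 0.6091 -0.2689] [[265.715 209.201]] 0.068 [[266.5 224.3]] 0.07 [[266.5 224.8]] 0.09 [[266.8 230.2]] 0.1 [[266.9 233.1]]
```

View pics/w1c.png

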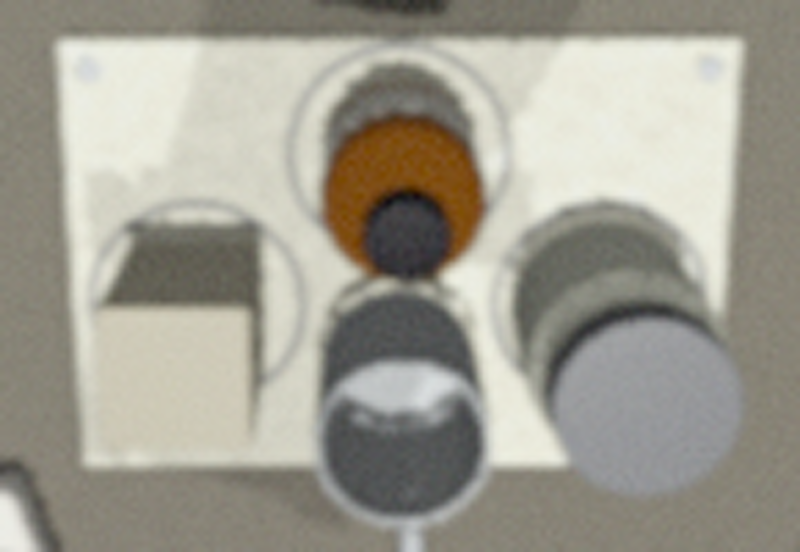

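The crop shows the cap at (268.6,187.2), the lid at (312.3,218.0), the carton top at (226.9,213.5) and the cup rim at (267.9,225.1), all in full-frame pixels.

```bash
sed -i 's/^B0=.*/B0=np.array([.5757,-.2628]);BY=-8.4/' h.py
python3 - <<'E'
from h import *
T=np.load("w1.npy")
m=dict(intrinsics=np.array([[269.2325,0,260.8712],[0,269.2325,191.5987],[0,0,1]]),world_from_camera=T)
for n,uv,z,b in [("bottle",(268.6,187.2),.104,(-.037,0)),("jar",(312.3,218),.094,(.015,.068)),("carton",(226.9,213.5),.072,(.015,-.068)),("cup",(267.9,225.1),.074,(.035,0))]:
    print(n,ray(m,uv,z),b2w(*b))
go((.538,-.257,.17,171.6),(.538,-.257,.035,171.6))
E
```

```text
bottle [[ 0.5367 -0.2562  0.104 ]] [ 0.5391 -0.2574]
jar [[ 0.5989 -0.1963  0.094 ]] [ 0.6005 -0.1977]
carton [[ 0.5807 -0.3298  0.072 ]] [ 0.5806 -0.3323]
cup [[ 0.6099 -0.2666  0.074 ]] [ 0.6103 -0.2679]
t 2.20 [ 0.4997 -0.2626  0.2995] ang 171.66 F [-0.2041  0.7588 -1.0247] w 0.0850 q [-27.7286  17.3302  19.605   92.3789   0.0041 -19.3888]
(0.538, -0.257, 0.17, 171.6) turn [ 0.04 -0.1   0.06] shift [-0.0373  0.0111  0.1295]
(0.538, -0.257, 0.035, 171.6) turn [ 0.04 -0.1   0.06] shift [-0.0375  0.011   0.2645]
```

>>> servo_tool([
  [[0, 0, 0], [-0.02, 0.006, 0.03], 0.085],
  [[0, 0, 0], [-0.0375, 0.011, 0.06], 0.085],
  [[0, 0, 0], [-0.0375, 0.011, 0.1], 0.085],
  [[0, 0, 0], [-0.0375, 0.011, 0.14], 0.085],
  [[0, 0, 0], [-0.0375, 0.011, 0.18], 0.085],
  [[0, 0, 0], [-0.0375, 0.011, 0.21], 0.085],
  [[0, 0, 0], [-0.0375, 0.011, 0.235], 0.085],
  [[0, 0, 0], [-0.0375, 0.011, 0.252], 0.085],
  [[0, 0, 0], [-0.0375, 0.011, 0.264], 0.085],
  [[0, 0, 0], [-0.0375, 0.011, 0.264], 0.085],
])

```text
t: 3.2
position: [0.5378, -0.2559, 0.0358]
tool_rot: [[-0.99, 0.143, -0.001], [0.143, 0.99, 0.001], [0.001, 0.0, -1.0]]
contact_force: [-0.5, -1.1, -0.0]
grip_width: 0.994
```

>>> servo_tool([
  [[0, 0, 0], [0, 0, 0], 0.03],
  [[0, 0, 0], [0, 0, 0], 0.03],
  [[0, 0, 0], [0, 0, 0], 0.03],
  [[0, 0, 0], [0, 0, 0], 0.03],
  [[0, 0, 0], [0, 0, 0], 0.03],
  [[0, 0, 0], [0, 0, 0], 0.03],
  [[0, 0, 0], [0, 0, 0], 0.03],
  [[0, 0, 0], [0, 0, 0], 0.03],
], grip_force=40)

```text
t: 4.0
position: [0.5395, -0.2581, 0.0376]
tool_rot: [[-0.989, 0.145, 0.002], [0.145, 0.989, -0.002], [-0.002, -0.001, -1.0]]
contact_force: [-1.5, -2.0, 7.1]
grip_width: 0.378
```

Run:
```python
from h import *
go((.538,-.257,.155,171.6),(.403,-.262,.155,171.6),(.403,-.262,.036,171.6))
```

```text
t 4.00 [ 0.5395 -0.2581  0.0376] ang 171.68 F [-1.532  -1.9652  7.0609] w 0.0322 q [-25.5417  25.7303  -6.5449  57.58    -0.0445 -17.2208]
(0.538, -0.257, 0.155, 171.6) turn [-0.09  0.13  0.08] shift [ 0.0014  0.0007 -0.1174]
(0.403, -0.262, 0.155, 171.6) turn [-0.09  0.13  0.08] shift [ 0.1342 -0.0238 -0.1176]
(0.403, -0.262, 0.036, 171.6) turn [-0.09  0.13  0.08] shift [ 0.1345 -0.0236  0.0014]
```

Run:
```python
from rig import arm
from h import *
m=arm.camera_model("side");im=arm.read_camera("side")[:,:,::-1]
u,v=proj(m,[.538,-.257,.06])[0].astype(int);print(u,v)
cv2.imwrite("pics/s1.png",cv2.resize(im[v-60:v+45,u-70:u+70],(800,600),interpolation=2))
go()
```

```text
306 217
t 4.05 [ 0.5395 -0.2581  0.0376] ang 171.68 F [-2.0958 -0.8012  6.2244] w 0.0320 q [-25.5423  25.7293  -6.5473  57.5799  -0.0432 -17.221 ]
```

View pics/s1.png

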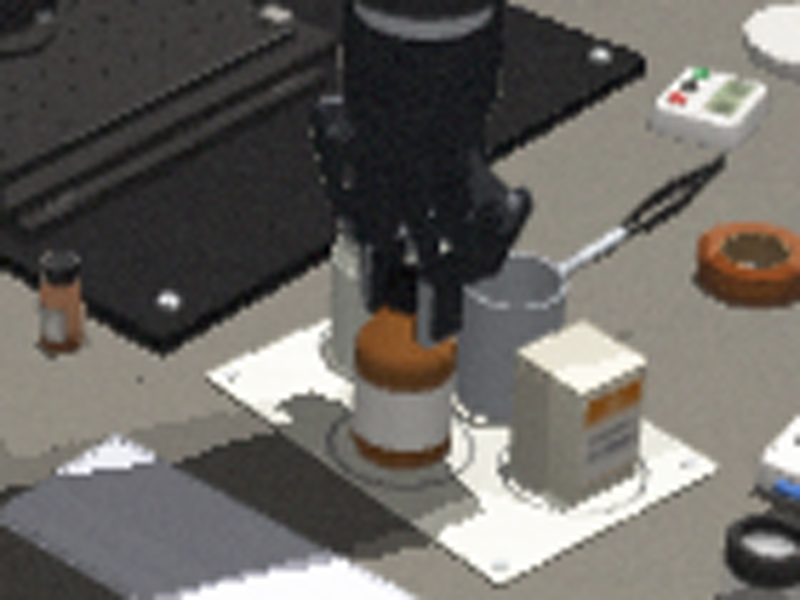

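The picture shows the pads pinching the bottle's shoulder, too high, with the bottle still upright. I'll open, go a few mm lower and grip again.

>>> servo_tool([
  [[0, 0, 0], [0, 0, 0], 0.075],
  [[0, 0, 0], [0, 0, 0], 0.075],
  [[0, 0, 0], [0, 0, 0], 0.075],
  [[0, 0, 0], [0, 0, 0], 0.075],
  [[0, 0, 0], [0, 0, 0], 0.075],
  [[0, 0, 0], [0, 0, 0.001], 0.075],
  [[0, 0, 0], [0, 0, 0.002], 0.075],
  [[0, 0, 0], [0, 0, 0.003], 0.075],
  [[0, 0, 0], [0, 0, 0.003], 0.075],
  [[0, 0, 0], [0, 0, 0.003], 0.075],
])

```text
t: 5.05
position: [0.5387, -0.2572, 0.0332]
tool_rot: [[-0.99, 0.144, -0.0], [0.144, 0.99, -0.0], [0.0, -0.0, -1.0]]
contact_force: [0.6, -0.0, -0.1]
grip_width: 0.876
```

>>> servo_tool([
  [[0, 0, 0], [0, 0, 0], 0.04],
  [[0, 0, 0], [0, 0, 0], 0.04],
  [[0, 0, 0], [0, 0, 0], 0.04],
  [[0, 0, 0], [0, 0, 0], 0.04],
  [[0, 0, 0], [0, 0, 0], 0.04],
  [[0, 0, 0], [0, 0, 0], 0.04],
  [[0, 0, 0], [0, 0, 0], 0.04],
  [[0, 0, 0], [0, 0, 0], 0.04],
], grip_force=25)

```text
t: 5.85
position: [0.5389, -0.2575, 0.0335]
tool_rot: [[-0.99, 0.144, 0.0], [0.144, 0.99, -0.001], [-0.0, -0.001, -1.0]]
contact_force: [-1.4, -3.7, 4.2]
grip_width: 0.466
```

>>> servo_tool([
  [[0, 0, 0], [0, 0, 0], 0.075],
  [[0, 0, 0], [0, 0, 0], 0.075],
  [[0, 0, 0], [0, 0, 0], 0.075],
  [[0, 0, 0], [0, 0, 0], 0.075],
  [[0, 0, 0], [0, 0, 0.001], 0.075],
  [[0, 0, 0], [0, 0, 0.002], 0.075],
  [[0, 0, 0], [0, 0, 0.003], 0.075],
  [[0, 0, 0], [0, 0, 0.004], 0.075],
  [[0, 0, 0], [0, 0, 0.005], 0.075],
  [[0, 0, 0], [0, 0, 0.005], 0.075],
])

```text
t: 6.85
position: [0.5386, -0.2572, 0.0281]
tool_rot: [[-0.99, 0.144, -0.0], [0.144, 0.99, 0.0], [0.0, -0.0, -1.0]]
contact_force: [-0.9, 0.5, 0.1]
grip_width: 0.876
```

No contact; two mm more, then grip.

>>> servo_tool([
  [[0, 0, 0], [0, 0, 0.001], 0.075],
  [[0, 0, 0], [0, 0, 0.002], 0.075],
  [[0, 0, 0], [0, 0, 0.002], 0.075],
  [[0, 0, 0], [0, 0, 0.002], 0.04],
  [[0, 0, 0], [0, 0, 0.002], 0.04],
  [[0, 0, 0], [0, 0, 0.002], 0.04],
  [[0, 0, 0], [0, 0, 0.002], 0.04],
  [[0, 0, 0], [0, 0, 0.002], 0.04],
  [[0, 0, 0], [0, 0, 0.002], 0.04],
  [[0, 0, 0], [0, 0, 0.002], 0.04],
])

```text
t: 7.85
position: [0.539, -0.2578, 0.0267]
tool_rot: [[-0.989, 0.145, 0.001], [0.145, 0.989, -0.001], [-0.001, -0.001, -1.0]]
contact_force: [-1.3, -2.7, 5.4]
grip_width: 0.524
```

>>> servo_tool([
  [[0, 0, 0], [0, 0, 0], 0.075],
  [[0, 0, 0], [0, 0, 0], 0.075],
  [[0, 0, 0], [0, 0, 0], 0.075],
  [[0, 0, 0], [0, 0, 0], 0.075],
  [[0, 0, 0], [0, 0, 0.001], 0.075],
  [[0, 0, 0], [0, 0, 0.002], 0.075],
  [[0, 0, 0], [0, 0, 0.003], 0.075],
  [[0, 0, 0], [0, 0, 0.004], 0.075],
  [[0, 0, 0], [0, 0, 0.004], 0.075],
  [[0, 0, 0], [0, 0, 0.004], 0.075],
])

```text
t: 8.85
position: [0.5387, -0.2572, 0.0222]
tool_rot: [[-0.99, 0.144, -0.0], [0.144, 0.99, -0.0], [0.0, -0.0, -1.0]]
contact_force: [-0.5, -0.4, -0.2]
grip_width: 0.878
```

>>> servo_tool([
  [[0, 0, 0], [0, 0, 0.001], 0.075],
  [[0, 0, 0], [0, 0, 0.002], 0.075],
  [[0, 0, 0], [0, 0, 0.002], 0.075],
  [[0, 0, 0], [0, 0, 0.002], 0.04],
  [[0, 0, 0], [0, 0, 0.002], 0.04],
  [[0, 0, 0], [0, 0, 0.002], 0.04],
  [[0, 0, 0], [0, 0, 0.002], 0.04],
  [[0, 0, 0], [0, 0, 0.002], 0.04],
  [[0, 0, 0], [0, 0, 0.002], 0.04],
  [[0, 0, 0], [0, 0, 0.002], 0.04],
])

```text
t: 9.85
position: [0.5389, -0.2573, 0.0205]
tool_rot: [[-0.99, 0.144, 0.0], [0.144, 0.99, -0.0], [-0.001, -0.0, -1.0]]
contact_force: [-0.6, 1.2, 5.4]
grip_width: 0.561
```

Run:
```python
from rig import arm
from h import *
m=arm.camera_model("side");im=arm.read_camera("side")[:,:,::-1]
u,v=306,217
cv2.imwrite("pics/s2.png",cv2.resize(im[v-60:v+45,u-70:u+70],(800,600),interpolation=2))
go((.538,-.257,.155,171.6),(.403,-.262,.155,171.6),(.403,-.262,.036,171.6))
```

```text
t 9.90 [ 0.5389 -0.2573  0.0205] ang 171.70 F [-0.3275  0.077   6.2269] w 0.0475 q [-25.5203  26.5893  -7.8951  55.4819  -0.0043 -17.221 ]
(0.538, -0.257, 0.155, 171.6) turn [-0.01  0.03  0.1 ] shift [ 0.0009  0.0002 -0.1345]
(0.403, -0.262, 0.155, 171.6) turn [-0.01  0.03  0.1 ] shift [ 0.1338 -0.0243 -0.1345]
(0.403, -0.262, 0.036, 171.6) turn [-0.01  0.03  0.1 ] shift [ 0.1338 -0.0243 -0.0155]
```

View pics/s2.png

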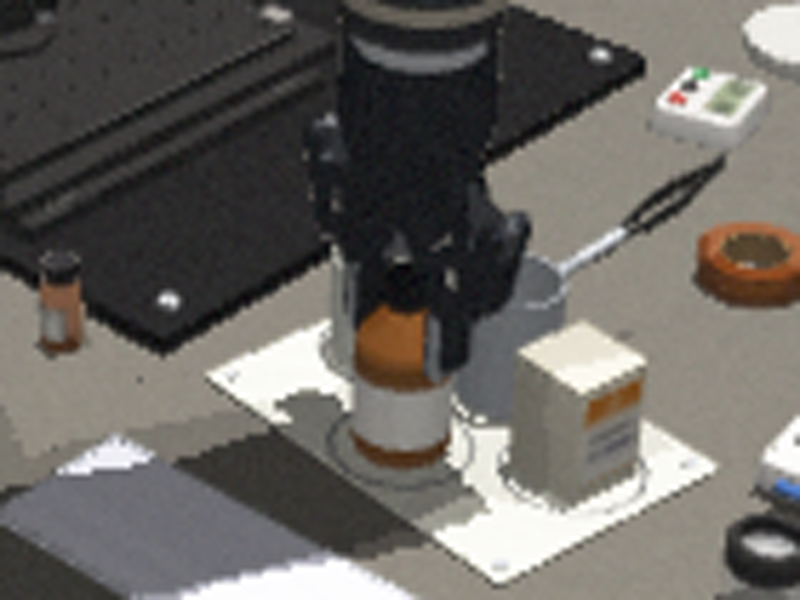

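The picture shows the fingertips down to the label top and the opening at 47.7 mm, close to the 50 mm diameter. I'll raise the grip and try a lift.

>>> servo_tool([
  [[0, 0, 0], [0, 0, 0], 0.03],
  [[0, 0, 0], [0, 0, 0], 0.03],
  [[0, 0, 0], [0, 0, 0], 0.03],
  [[0, 0, 0], [0, 0, -0.003], 0.03],
  [[0, 0, 0], [0, 0, -0.008], 0.03],
  [[0, 0, 0], [0, 0, -0.015], 0.03],
  [[0, 0, 0], [0, 0, -0.02], 0.03],
  [[0, 0, 0], [0, 0, -0.02], 0.03],
], grip_force=40)

```text
t: 10.7
position: [0.5393, -0.2575, 0.0412]
tool_rot: [[-0.99, 0.144, 0.001], [0.144, 0.99, -0.001], [-0.001, -0.001, -1.0]]
contact_force: [-0.1, 0.3, -1.3]
grip_width: 0.551
```

Run:
```python
from rig import arm
from h import *
m=arm.camera_model("side");im=arm.read_camera("side")[:,:,::-1]
u,v=306,217
cv2.imwrite("pics/s3.png",cv2.resize(im[v-60:v+45,u-70:u+70],(600,450),interpolation=2))
go((.403,-.262,.155,171.6),(.403,-.262,.022,171.6))
```

```text
t 10.75 [ 0.539  -0.2574  0.0407] ang 171.70 F [-0.0928 -0.3187 -2.1371] w 0.0470 q [-25.5193  25.5895  -6.2775  58.0838  -0.0063 -17.2183]
(0.403, -0.262, 0.155, 171.6) turn [-0.02  0.05  0.1 ] shift [ 0.1339 -0.0243 -0.1144]
(0.403, -0.262, 0.022, 171.6) turn [-0.02  0.05  0.1 ] shift [ 0.134  -0.0242  0.0186]
```

View pics/s3.png

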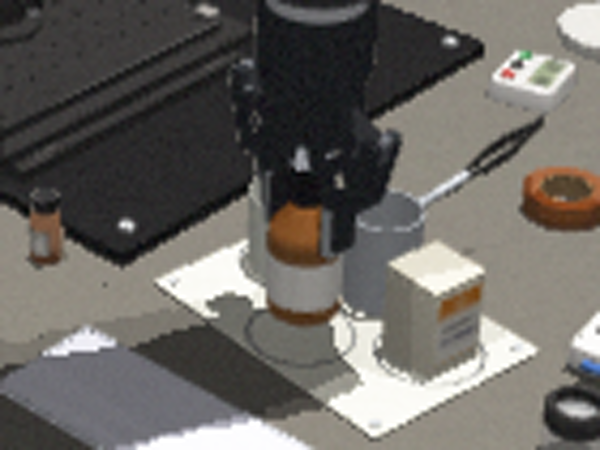

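The bottle is lifted upright and the force reading matches its weight. Next it goes to the middle of the tray.

>>> servo_tool([
  [[0, 0, 0], [0.01, -0.002, -0.01], 0.03],
  [[0, 0, 0], [0.03, -0.006, -0.01], 0.03],
  [[0, 0, 0], [0.06, -0.012, -0.01], 0.03],
  [[0, 0, 0], [0.09, -0.018, -0.01], 0.03],
  [[0, 0, 0], [0.115, -0.022, -0.01], 0.03],
  [[0, 0, 0], [0.134, -0.024, -0.01], 0.03],
  [[0, 0, 0], [0.134, -0.024, 0], 0.03],
  [[0, 0, 0], [0.134, -0.024, 0.01], 0.03],
  [[0, 0, 0], [0.134, -0.024, 0.016], 0.03],
  [[0, 0, 0], [0.134, -0.024, 0.0195], 0.03],
])

```text
t: 11.75
position: [0.4028, -0.2614, 0.0198]
tool_rot: [[-0.99, 0.144, -0.001], [0.144, 0.99, 0.001], [0.001, 0.0, -1.0]]
contact_force: [1.2, 0.5, -0.1]
grip_width: 0.548
```

>>> servo_tool([
  [[0, 0, 0], [0, 0, 0], 0.03],
  [[0, 0, 0], [0, 0, 0.001], 0.03],
  [[0, 0, 0], [0, 0, 0.001], 0.075],
  [[0, 0, 0], [0, 0, 0.001], 0.075],
  [[0, 0, 0], [0, 0, 0.001], 0.075],
  [[0, 0, 0], [0, 0, 0.001], 0.075],
  [[0, 0, 0], [0, 0, -0.01], 0.085],
  [[0, 0, 0], [0, 0, -0.04], 0.085],
  [[0, 0, 0], [0, 0, -0.08], 0.085],
  [[0, 0, 0], [0, 0, -0.12], 0.085],
])

```text
t: 12.75
position: [0.4022, -0.2614, 0.1428]
tool_rot: [[-0.99, 0.144, -0.0], [0.144, 0.99, 0.0], [0.0, 0.0, -1.0]]
contact_force: [0.3, -0.8, -0.2]
grip_width: 0.995
```

Run:
```python
from h import *
a=-98.4
go((.5,-.23,.2,a),(.5995,-.197,.16,a),(.5995,-.197,.012,a),(.5995,-.197,.012,a+180))
```

```text
t 12.75 [ 0.4022 -0.2614  0.1428] ang 171.70 F [ 0.2858 -0.8187 -0.1549] w 0.0850 q [-33.0091  10.6219 -12.4396  66.9572  -0.0078 -24.7093]
(0.5, -0.23, 0.2, -98.4) turn [  0.02  -0.02 -89.9 ] shift [-0.0922  0.0451 -0.0572]
(0.5995, -0.197, 0.16, -98.4) turn [  0.02  -0.02 -89.9 ] shift [-0.1859  0.0922 -0.0173]
(0.5995, -0.197, 0.012, -98.4) turn [  0.02  -0.02 -89.9 ] shift [-0.186   0.0922  0.1307]
(0.5995, -0.197, 0.012, 81.6) turn [-0.02 -0.02 90.1 ] shift [-0.186   0.0922  0.1307]
```

>>> servo_tool([
  [[0, 0, 8.5], [0, 0, -0.04], 0.085],
  [[0, 0, 17], [-0.01, 0.004, -0.06], 0.085],
  [[0, 0, 25.5], [-0.03, 0.015, -0.06], 0.085],
  [[0, 0, 34], [-0.05, 0.025, -0.06], 0.085],
  [[0, 0, 42.5], [-0.075, 0.037, -0.06], 0.085],
  [[0, 0, 51], [-0.1, 0.05, -0.06], 0.085],
  [[0, 0, 59.5], [-0.125, 0.062, -0.06], 0.085],
  [[0, 0, 68], [-0.15, 0.074, -0.06], 0.085],
  [[0, 0, 76.5], [-0.17, 0.085, -0.06], 0.085],
  [[0, 0, 85], [-0.186, 0.092, -0.06], 0.085],
])

```text
t: 13.75
position: [0.6011, -0.1966, 0.2014]
tool_rot: [[0.063, 0.998, 0.0], [0.998, -0.063, -0.0], [-0.0, 0.0, -1.0]]
contact_force: [-0.6, -0.6, -0.5]
grip_width: 0.997
```

Run:
```python
from h import *
a=81.6
go((.5995,-.197,.16,a),(.5995,-.197,.012,a))
```

```text
t 13.75 [ 0.6011 -0.1966  0.2014] ang 86.39 F [-0.6362 -0.6045 -0.4525] w 0.0852 q [-18.1158  24.4127  16.1494  81.7139   0.0004  75.4925]
(0.5995, -0.197, 0.16, 81.6) turn [0.02 0.   4.79] shift [-0.0004 -0.0016  0.0414]
(0.5995, -0.197, 0.012, 81.6) turn [0.02 0.   4.79] shift [-0.0004 -0.0016  0.1894]
```

>>> servo_tool([
  [[0, 0, 4.8], [0, -0.001, 0.02], 0.085],
  [[0, 0, 4.8], [0, -0.001, 0.05], 0.085],
  [[0, 0, 4.8], [0, -0.001, 0.08], 0.085],
  [[0, 0, 4.8], [0, -0.001, 0.11], 0.085],
  [[0, 0, 4.8], [0, -0.001, 0.135], 0.085],
  [[0, 0, 4.8], [0, -0.001, 0.155], 0.085],
  [[0, 0, 4.8], [0, -0.001, 0.17], 0.085],
  [[0, 0, 4.8], [0, -0.001, 0.18], 0.085],
  [[0, 0, 4.8], [0, -0.001, 0.187], 0.085],
  [[0, 0, 4.8], [0, -0.001, 0.187], 0.085],
])

```text
t: 14.75
position: [0.5987, -0.1973, 0.0134]
tool_rot: [[0.141, 0.99, -0.001], [0.99, -0.141, 0.0], [0.0, -0.001, -1.0]]
contact_force: [0.1, 0.6, 0.3]
grip_width: 0.998
```

>>> servo_tool([
  [[0, 0, 0], [0, 0, 0], 0.05],
  [[0, 0, 0], [0, 0, 0], 0.05],
  [[0, 0, 0], [0, 0, 0], 0.05],
  [[0, 0, 0], [0, 0, 0], 0.05],
  [[0, 0, 0], [0, 0, 0], 0.05],
  [[0, 0, 0], [0, 0, 0], 0.05],
], grip_force=30)

```text
t: 15.35
position: [0.5996, -0.1976, 0.0151]
tool_rot: [[0.141, 0.99, 0.002], [0.99, -0.141, -0.001], [-0.0, 0.002, -1.0]]
contact_force: [-1.2, 0.4, 5.9]
grip_width: 0.7
```

>>> servo_tool([
  [[0, 0, 0], [0, 0, 0], 0.05],
  [[0, 0, 0], [0, 0, -0.003], 0.05],
  [[0, 0, 0], [0, 0, -0.01], 0.05],
  [[0, 0, 0], [0, 0, -0.02], 0.05],
  [[0, 0, 0], [0, 0, -0.03], 0.05],
  [[0, 0, 0], [0, 0, -0.03], 0.05],
], grip_force=40)

```text
t: 15.95
position: [0.6002, -0.1978, 0.0458]
tool_rot: [[0.141, 0.99, 0.003], [0.99, -0.141, -0.001], [-0.001, 0.003, -1.0]]
contact_force: [0.2, -0.0, -2.5]
grip_width: 0.689
```

Run:
```python
from h import *
a=81.6
go((.403,-.182,.045,a),(.403,-.182,.0145,a))
```

```text
t 15.95 [ 0.6002 -0.1978  0.0458] ang 81.90 F [ 0.1646 -0.0073 -2.526 ] w 0.0589 q [-18.2349  28.359   -0.6504  60.8151  -0.0058  79.8654]
(0.403, -0.182, 0.045, 81.6) turn [0.17 0.04 0.3 ] shift [-0.0122 -0.1975  0.0002]
(0.403, -0.182, 0.0145, 81.6) turn [0.17 0.04 0.3 ] shift [-0.0121 -0.1976  0.0307]
```

>>> servo_tool([
  [[0, 0, 0], [-0.001, -0.02, -0.005], 0.05],
  [[0, 0, 0], [-0.003, -0.06, -0.005], 0.05],
  [[0, 0, 0], [-0.006, -0.1, -0.005], 0.05],
  [[0, 0, 0], [-0.009, -0.14, -0.005], 0.05],
  [[0, 0, 0], [-0.011, -0.175, 0], 0.05],
  [[0, 0, 0], [-0.012, -0.1975, 0.005], 0.05],
  [[0, 0, 0], [-0.012, -0.1975, 0.015], 0.05],
  [[0, 0, 0], [-0.012, -0.1975, 0.023], 0.05],
  [[0, 0, 0], [-0.012, -0.1975, 0.029], 0.05],
  [[0, 0, 0], [-0.012, -0.1975, 0.031], 0.05],
])

```text
t: 16.95
position: [0.403, -0.1819, 0.0137]
tool_rot: [[0.141, 0.99, 0.001], [0.99, -0.141, -0.001], [-0.001, 0.001, -1.0]]
contact_force: [-12.5, 4.5, 49.5]
grip_width: 0.692
```

>>> servo_tool([
  [[0, 0, 0], [0, 0, 0], 0.05],
  [[0, 0, 0], [0, 0, 0], 0.08],
  [[0, 0, 0], [0, 0, 0], 0.085],
  [[0, 0, 0], [0, 0, 0], 0.085],
  [[0, 0, 0], [0, 0, 0], 0.085],
  [[0, 0, 0], [0, 0, 0], 0.085],
  [[0, 0, 0], [0, 0, -0.02], 0.085],
  [[0, 0, 0], [0, 0, -0.06], 0.085],
  [[0, 0, 0], [0, 0, -0.1], 0.085],
  [[0, 0, 0], [0, 0, -0.14], 0.085],
])

```text
t: 17.95
position: [0.4015, -0.1813, 0.1542]
tool_rot: [[0.141, 0.99, -0.0], [0.99, -0.141, 0.0], [-0.0, -0.0, -1.0]]
contact_force: [1.5, 0.2, -1.1]
grip_width: 0.994
```

Run:
```python
from h import *
a=81.6
go((.5805,-.331,.165,a),(.5805,-.331,.015,a))
```

```text
t 17.95 [ 0.4015 -0.1813  0.1542] ang 81.90 F [ 1.5021  0.1772 -1.1298] w 0.0849 q [-24.2989   6.4687 -15.7876  67.7604  -0.0061  73.8005]
(0.5805, -0.331, 0.165, 81.6) turn [-0.02  0.    0.3 ] shift [-0.123   0.1983 -0.0108]
(0.5805, -0.331, 0.015, 81.6) turn [-0.02  0.    0.3 ] shift [-0.123   0.1984  0.1392]
```

>>> servo_tool([
  [[0, 0, 0], [-0.02, 0.03, -0.01], 0.085],
  [[0, 0, 0], [-0.045, 0.07, -0.01], 0.085],
  [[0, 0, 0], [-0.07, 0.11, -0.01], 0.085],
  [[0, 0, 0], [-0.095, 0.15, -0.01], 0.085],
  [[0, 0, 0], [-0.115, 0.185, -0.01], 0.085],
  [[0, 0, 0.3], [-0.123, 0.1985, 0], 0.085],
  [[0, 0, 0.3], [-0.123, 0.1985, 0.03], 0.085],
  [[0, 0, 0.3], [-0.123, 0.1985, 0.06], 0.085],
  [[0, 0, 0.3], [-0.123, 0.1985, 0.085], 0.085],
  [[0, 0, 0.3], [-0.123, 0.1985, 0.1], 0.085],
])

```text
t: 18.95
position: [0.5798, -0.3306, 0.05]
tool_rot: [[0.146, 0.989, -0.003], [0.989, -0.146, 0.002], [0.001, -0.003, -1.0]]
contact_force: [0.2, -0.1, -0.7]
grip_width: 0.996
```

>>> servo_tool([
  [[0, 0, 0], [0, 0, 0.015], 0.085],
  [[0, 0, 0], [0, 0, 0.028], 0.085],
  [[0, 0, 0], [0, 0, 0.037], 0.085],
  [[0, 0, 0], [0, 0, 0.037], 0.085],
  [[0, 0, 0], [0, 0, 0.037], 0.035],
  [[0, 0, 0], [0, 0, 0.037], 0.035],
  [[0, 0, 0], [0, 0, 0.037], 0.035],
  [[0, 0, 0], [0, 0, 0.037], 0.035],
  [[0, 0, 0], [0, 0, 0.037], 0.035],
  [[0, 0, 0], [0, 0, 0.037], 0.035],
], grip_force=25)

```text
t: 19.95
position: [0.5814, -0.3315, 0.0167]
tool_rot: [[0.146, 0.989, 0.001], [0.989, -0.146, -0.001], [-0.001, 0.001, -1.0]]
contact_force: [-1.4, -0.1, 6.4]
grip_width: 0.519
```

Run:
```python
from h import *
a=81.6
go((.403,-.342,.045,a),(.403,-.342,.0175,a))
```

```text
t 19.95 [ 0.5814 -0.3315  0.0167] ang 81.60 F [-1.4492 -0.1486  6.3505] w 0.0443 q [-29.6833  33.0765   3.2543  60.0953  -0.0064  68.717 ]
(0.403, -0.342, 0.045, 81.6) turn [ 0.07  0.04 -0.  ] shift [-0.0365 -0.1749 -0.0285]
(0.403, -0.342, 0.0175, 81.6) turn [ 0.07  0.04 -0.  ] shift [-0.0365 -0.175  -0.001 ]
```

>>> servo_tool([
  [[0, 0, 0], [0, 0, -0.005], 0.035],
  [[0, 0, 0], [0, 0, -0.02], 0.035],
  [[0, 0, 0], [-0.004, -0.02, -0.03], 0.035],
  [[0, 0, 0], [-0.012, -0.06, -0.03], 0.035],
  [[0, 0, 0], [-0.02, -0.1, -0.03], 0.035],
  [[0, 0, 0], [-0.028, -0.135, -0.03], 0.035],
  [[0, 0, 0], [-0.034, -0.16, -0.03], 0.035],
  [[0, 0, 0], [-0.0365, -0.175, -0.03], 0.035],
  [[0, 0, 0], [-0.0365, -0.175, -0.02], 0.035],
  [[0, 0, 0], [-0.0365, -0.175, -0.01], 0.035],
], grip_force=30)

```text
t: 20.95
position: [0.4035, -0.3422, 0.0255]
tool_rot: [[0.146, 0.989, 0.001], [0.989, -0.146, -0.001], [-0.001, 0.002, -1.0]]
contact_force: [0.6, -0.2, 0.1]
grip_width: 0.519
```

>>> servo_tool([
  [[0, 0, 0], [0, 0, 0.004], 0.035],
  [[0, 0, 0], [0, 0, 0.008], 0.035],
  [[0, 0, 0], [0, 0, 0.008], 0.035],
  [[0, 0, 0], [0, 0, 0.0085], 0.07],
  [[0, 0, 0], [0, 0, 0.0085], 0.08],
  [[0, 0, 0], [0, 0, 0.0085], 0.08],
  [[0, 0, 0], [0, 0, 0.0085], 0.08],
  [[0, 0, 0], [0, 0, -0.02], 0.08],
  [[0, 0, 0], [0, 0, -0.06], 0.08],
  [[0, 0, 0], [0, 0, -0.1], 0.08],
])

```text
t: 21.95
position: [0.4021, -0.3414, 0.1269]
tool_rot: [[0.146, 0.989, -0.001], [0.989, -0.146, 0.001], [0.0, -0.001, -1.0]]
contact_force: [0.4, -0.5, -0.2]
grip_width: 0.939
```

Run:
```python
from h import *
from rig import arm
m=arm.camera_model("side");im=arm.read_camera("side")[:,:,::-1]
u,v=proj(m,[.48,-.262,.06])[0].astype(int)
cv2.imwrite("pics/s4.png",cv2.resize(im[v-80:v+70,u-100:u+100],(800,600),interpolation=2))
for a in(171.6,81.6):go((.403,-.342,.25,a),(.55,-.267,.25,a),(.61,-.2672,.12,a))
```

```text
t 22.00 [ 0.4046 -0.3435  0.1336] ang 81.59 F [ 1.2569 -1.3009  4.3232] w 0.0798 q [-40.3304  15.3932  -7.4329  66.7056  -0.0038  58.0752]
(0.403, -0.342, 0.25, 171.6) turn [  0.11   0.51 -90.01] shift [ 0.0008 -0.001  -0.1164]
(0.55, -0.267, 0.25, 171.6) turn [  0.11   0.51 -90.01] shift [ 0.0964  0.1335 -0.1159]
(0.61, -0.2672, 0.12, 171.6) turn [  0.11   0.51 -90.01] shift [0.1056 0.1919 0.0145]
t 22.00 [ 0.4046 -0.3435  0.1336] ang 81.59 F [ 1.2569 -1.3009  4.3232] w 0.0798 q [-40.3304  15.3932  -7.4329  66.7056  -0.0038  58.0752]
(0.403, -0.342, 0.25, 81.6) turn [ 0.4   0.25 -0.01] shift [ 0.0008 -0.001  -0.1164]
(0.55, -0.267, 0.25, 81.6) turn [ 0.4   0.25 -0.01] shift [ 0.0964  0.1335 -0.1159]
(0.61, -0.2672, 0.12, 81.6) turn [ 0.4   0.25 -0.01] shift [0.1056 0.1919 0.0145]
```

View pics/s4.png

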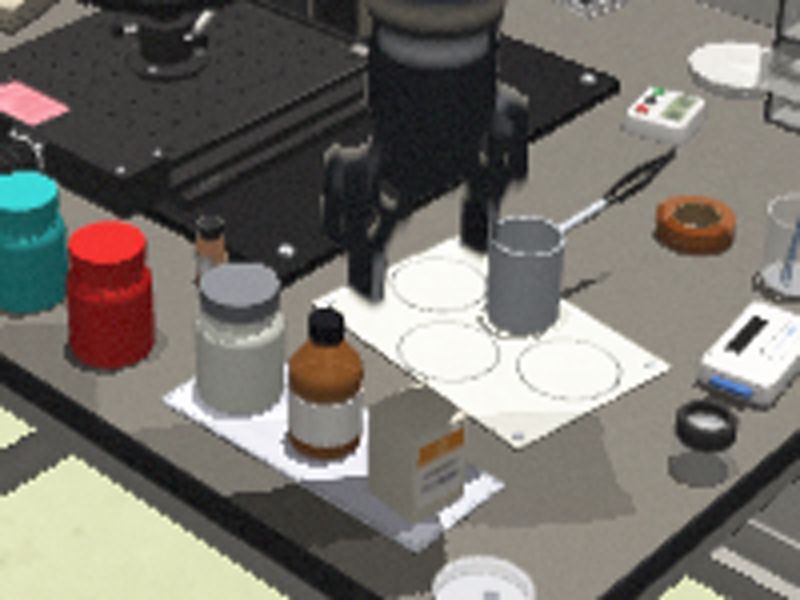

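All three stand upright on the tray and the cup is still in place. Now the cup, gripped near the rim.

>>> servo_tool([
  [[0, 0, -8.5], [0, 0, -0.02], 0.085],
  [[0, 0, -17], [0.01, 0.01, -0.05], 0.085],
  [[0, 0, -25.5], [0.02, 0.03, -0.07], 0.085],
  [[0, 0, -34], [0.035, 0.055, -0.07], 0.085],
  [[0, 0, -42.5], [0.05, 0.08, -0.07], 0.085],
  [[0, 0, -51], [0.065, 0.105, -0.07], 0.085],
  [[0, 0, -59.5], [0.08, 0.13, -0.07], 0.085],
  [[0, 0, -68], [0.09, 0.15, -0.07], 0.085],
  [[0, 0, -76.5], [0.098, 0.17, -0.07], 0.085],
  [[0, 0, -85], [0.1056, 0.18, -0.07], 0.085],
])

```text
t: 23.0
position: [0.5975, -0.2631, 0.1953]
tool_rot: [[-0.974, 0.225, 0.0], [0.225, 0.974, -0.0], [-0.0, -0.0, -1.0]]
contact_force: [0.4, -0.6, -0.4]
grip_width: 0.992
```

Run:
```python
from h import *
a=171.6
go((.61,-.2672,.12,a),(.61,-.2672,.036,a))
```

```text
t 23.00 [ 0.5975 -0.2631  0.1953] ang 166.99 F [ 0.4215 -0.6014 -0.4237] w 0.0847 q [-23.7654  26.6587  18.9157  82.2435  -0.0001 -10.7523]
(0.61, -0.2672, 0.12, 171.6) turn [-0.    0.01 -4.61] shift [-0.0131 -0.0012  0.0753]
(0.61, -0.2672, 0.036, 171.6) turn [-0.    0.01 -4.61] shift [-0.013  -0.0012  0.1593]
```

>>> servo_tool([
  [[0, 0, -4.6], [-0.013, -0.001, 0.02], 0.085],
  [[0, 0, -4.6], [-0.013, -0.001, 0.05], 0.085],
  [[0, 0, -4.6], [-0.013, -0.001, 0.08], 0.085],
  [[0, 0, -4.6], [-0.013, -0.001, 0.11], 0.085],
  [[0, 0, -4.6], [-0.013, -0.001, 0.135], 0.085],
  [[0, 0, -4.6], [-0.013, -0.001, 0.15], 0.085],
  [[0, 0, -4.6], [-0.013, -0.001, 0.158], 0.085],
  [[0, 0, -4.6], [-0.013, -0.001, 0.1595], 0.085],
  [[0, 0, -4.6], [-0.013, -0.001, 0.1595], 0.085],
  [[0, 0, -4.6], [-0.013, -0.001, 0.1595], 0.085],
])

```text
t: 24.0
position: [0.6091, -0.2679, 0.0374]
tool_rot: [[-0.988, 0.153, 0.002], [0.153, 0.988, -0.001], [-0.002, -0.001, -1.0]]
contact_force: [0.4, 0.5, 1.1]
grip_width: 0.996
```

>>> servo_tool([
  [[0, 0, 0], [0, 0, 0], 0.045],
  [[0, 0, 0], [0, 0, 0], 0.045],
  [[0, 0, 0], [0, 0, 0], 0.045],
  [[0, 0, 0], [0, 0, 0], 0.045],
  [[0, 0, 0], [0, 0, 0], 0.045],
  [[0, 0, 0], [0, 0, 0], 0.045],
], grip_force=30)

```text
t: 24.6
position: [0.6084, -0.2675, 0.0362]
tool_rot: [[-0.988, 0.153, -0.0], [0.153, 0.988, -0.0], [0.0, -0.0, -1.0]]
contact_force: [-0.5, -0.2, 0.7]
grip_width: 0.524
```

The fingers closed over the rim without touching it, so the tips sit farther back than I assumed. This also explains the bottle. I'll open and go 20 mm lower.

>>> servo_tool([
  [[0, 0, 0], [0, 0, 0], 0.085],
  [[0, 0, 0], [0, 0, 0], 0.085],
  [[0, 0, 0], [0, 0, 0], 0.085],
  [[0, 0, 0], [0, 0, 0], 0.085],
  [[0, 0, 0], [0, 0, 0], 0.085],
  [[0, 0, 0], [-0.001, 0, 0.005], 0.085],
  [[0, 0, 0], [-0.001, 0, 0.01], 0.085],
  [[0, 0, 0], [-0.001, 0, 0.015], 0.085],
  [[0, 0, 0], [-0.001, 0, 0.02], 0.085],
  [[0, 0, 0], [-0.001, 0, 0.02], 0.085],
])

```text
t: 25.6
position: [0.6088, -0.2674, 0.0151]
tool_rot: [[-0.988, 0.153, -0.002], [0.153, 0.988, 0.001], [0.002, 0.0, -1.0]]
contact_force: [-0.4, 0.2, -0.1]
grip_width: 0.996
```

>>> servo_tool([
  [[0, 0, 0], [0, 0, 0], 0.045],
  [[0, 0, 0], [0, 0, 0], 0.045],
  [[0, 0, 0], [0, 0, 0], 0.045],
  [[0, 0, 0], [0, 0, 0], 0.045],
  [[0, 0, 0], [0, 0, 0], 0.045],
  [[0, 0, 0], [0, 0, 0], 0.045],
], grip_force=30)

```text
t: 26.2
position: [0.6097, -0.2678, 0.0168]
tool_rot: [[-0.988, 0.153, 0.001], [0.153, 0.988, -0.0], [-0.001, -0.0, -1.0]]
contact_force: [-1.8, -0.3, 5.8]
grip_width: 0.627
```

Run:
```python
from h import *
from rig import arm
m=arm.camera_model("side");im=arm.read_camera("side")[:,:,::-1]
u,v=proj(m,[.6,-.262,.06])[0].astype(int)
cv2.imwrite("pics/s5.png",cv2.resize(im[v-60:v+45,u-70:u+70],(800,600),interpolation=2))
go()
```

```text
t 26.25 [ 0.6097 -0.2679  0.0168] ang 171.20 F [-1.8429 -0.7961  5.4946] w 0.0532 q [-23.7166  32.7967   2.7478  59.8959  -0.0056 -14.9116]
```

View pics/s5.png

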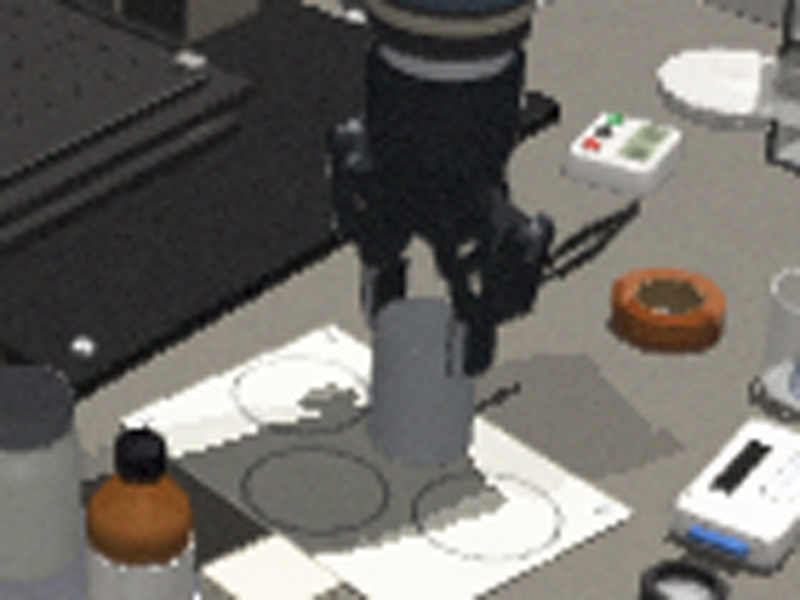

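The cup is gripped: opening 53.5 mm, fingertips about 30 mm below the rim and clear of the pan's rim height. Lifting, then pulling back towards the robot.

>>> servo_tool([
  [[0, 0, 0], [0, 0, 0], 0.04],
  [[0, 0, 0], [0, 0, -0.005], 0.04],
  [[0, 0, 0], [0, 0, -0.02], 0.04],
  [[0, 0, 0], [0, 0, -0.05], 0.04],
  [[0, 0, 0], [0, 0, -0.08], 0.04],
  [[0, 0, 0], [0, 0, -0.115], 0.04],
  [[0, 0, 0], [0.01, 0, -0.15], 0.04],
  [[0, 0, 0], [0.03, 0.01, -0.185], 0.04],
  [[0, 0, 0], [0.05, 0.02, -0.22], 0.04],
  [[0, 0, 0], [0.08, 0.03, -0.25], 0.04],
], grip_force=45)

```text
t: 27.25
position: [0.5348, -0.2254, 0.2674]
tool_rot: [[-0.988, 0.153, 0.0], [0.153, 0.988, -0.0], [-0.0, -0.0, -1.0]]
contact_force: [-0.0, -0.1, -1.9]
grip_width: 0.618
```

Run:
```python
from h import *
from rig import arm
m=arm.camera_model("top")
print(ray(m,[147.9,196.0],.033))
go((.44,-.15,.29,171.2),(.38,.05,.29,171.2),(.36,.25,.29,171.2))
```

```text
[[0.5128 0.3954 0.033 ]]
t 27.25 [ 0.5348 -0.2254  0.2674] ang 171.21 F [-0.0196 -0.0881 -1.9338] w 0.0528 q [-22.8545  18.691   16.9256  88.2196   0.0012 -14.0652]
(0.44, -0.15, 0.29, 171.2) turn [-0.    0.01  0.01] shift [ 0.1052  0.06   -0.0226]
(0.38, 0.05, 0.29, 171.2) turn [-0.    0.01  0.01] shift [ 0.195   0.2485 -0.0227]
(0.36, 0.25, 0.29, 171.2) turn [-0.    0.01  0.01] shift [ 0.2454  0.4431 -0.0227]
```

>>> servo_tool([
  [[0, 0, 0], [0.03, 0.02, -0.01], 0.04],
  [[0, 0, 0], [0.07, 0.04, -0.02], 0.04],
  [[0, 0, 0], [0.105, 0.065, -0.023], 0.04],
  [[0, 0, 0], [0.125, 0.11, -0.023], 0.04],
  [[0, 0, 0], [0.147, 0.155, -0.023], 0.04],
  [[0, 0, 0], [0.17, 0.2, -0.023], 0.04],
  [[0, 0, 0], [0.195, 0.245, -0.023], 0.04],
  [[0, 0, 0], [0.205, 0.29, -0.023], 0.04],
  [[0, 0, 0], [0.215, 0.335, -0.023], 0.04],
  [[0, 0, 0], [0.23, 0.38, -0.023], 0.04],
])

```text
t: 28.25
position: [0.3652, 0.1867, 0.2893]
tool_rot: [[-0.988, 0.153, 0.001], [0.153, 0.988, -0.0], [-0.001, 0.0, -1.0]]
contact_force: [1.5, 0.3, -1.4]
grip_width: 0.623
```

Run:
```python
from h import *
go((.36,.39,.25,171.2))
```

```text
t 28.25 [0.3652 0.1867 0.2893] ang 171.20 F [ 1.5468  0.3203 -1.4125] w 0.0532 q [27.0946  1.2953 -1.6379 87.0398 -0.0147 35.895 ]
(0.36, 0.39, 0.25, 171.2) turn [ 0.    0.03 -0.  ] shift [0.0362 0.2001 0.0393]
```

>>> servo_tool([
  [[0, 0, 0], [0.007, 0.04, 0], 0.04],
  [[0, 0, 0], [0.014, 0.08, 0], 0.04],
  [[0, 0, 0], [0.022, 0.12, 0.01], 0.04],
  [[0, 0, 0], [0.03, 0.16, 0.025], 0.04],
  [[0, 0, 0], [0.036, 0.2, 0.039], 0.04],
  [[0, 0, 0], [0.036, 0.2, 0.039], 0.04],
  [[0, 0, 0], [0.036, 0.2, 0.039], 0.04],
])

```text
t: 28.95
position: [0.3601, 0.3883, 0.2492]
tool_rot: [[-0.988, 0.151, -0.002], [0.151, 0.988, -0.002], [0.001, -0.002, -1.0]]
contact_force: [-0.5, -0.4, -1.6]
grip_width: 0.618
```

Run:
```python
from h import *
from rig import arm
go()
m=arm.camera_model("wrist");im=arm.read_camera("wrist")[:,:,::-1].copy()
cv2.imwrite("pics/w2.png",im);np.save("w2.npy",m["world_from_camera"])
print(proj(m,[[.512,.395,.035],[.512,.395,.004],[.36,.39,.2]]))
```

```text
t 28.95 [0.3601 0.3883 0.2492] ang 171.30 F [-0.471  -0.3756 -1.6175] w 0.0527 q [47.1655 13.5718  7.1313 83.7114 -0.013  55.8634]
[[278.3429 249.7702]
 [277.2876 240.7566]
 [261.4469 196.0439]]
```

View pics/w2.png

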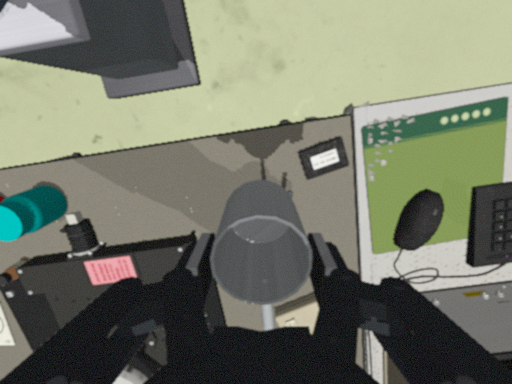

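The cup hides the pan here; only the end of the pan's handle shows at about (264,165), and the cup hangs straight in the grip with its rim at (262,258). I'll fix the pan's centre from the two starting views instead.

Run:
```python
from h import *
from rig import arm
S=.64
top=cv2.imread("pics/raw_top.png");side=cv2.resize(cv2.imread("pics/side0.png"),(512,384),interpolation=cv2.INTER_AREA)
for n,im,(x0,y0,x1,y1) in (("top",top,(130,178,168,214)),("side",side,(145,148,178,174))):
    m=arm.camera_model(n);c=im[y0:y1,x0:x1];c=cv2.resize(c,None,fx=8,fy=8,interpolation=2)
    hsv=cv2.cvtColor(c,cv2.COLOR_BGR2HSV).astype(int);bg=np.median(c.reshape(-1,3) if n=="side" else c[:20].reshape(-1,3),0)
    k=(np.abs(c.astype(int)-bg).max(2)>28)&(c.min(2)>bg.min()-5 if n=="top" else True)
    k=cv2.morphologyEx(k.astype(np.uint8),cv2.MORPH_OPEN,np.ones((15,15)))
    cs=max(cv2.findContours(k,0,2)[0],key=cv2.contourArea)
    h=cv2.convexHull(cs);e=cv2.fitEllipse(h);print(n,bg,e)
    px=(h[:,0]+.5)/8-.5+[x0,y0]
    P=ray(m,px,.035)[:,:2];print(" circle",cv2.minEnclosingCircle(P.astype(np.float32)),"ext",P.min(0),P.max(0),"mid",(P.min(0)+P.max(0))/2)
    cv2.drawContours(c,[h],-1,(0,0,255),1);cv2.imwrite(f"pics/p_{n}.png",cv2.resize(c,(390,300)))
cv2.imwrite("pics/p.png",np.hstack([cv2.imread("pics/p_top.png"),cv2.imread("pics/p_side.png")]))
T=np.load("w2.npy");m=dict(intrinsics=arm.camera_model("wrist")["intrinsics"],world_from_camera=T)
print("cup rim",ray(m,[262,258],.2492+.0572))
```

```text
top [108. 118. 124.] ((143.29901123046875, 145.42803955078125), (201.7915802001953, 204.972900390625), 51.156105041503906)
 circle ((0.5136178731918335, 0.39675799012184143), 0.048557259142398834) ext [0.4661 0.3488] [0.5618 0.4447] mid [0.514  0.3967]
side [113. 112. 113.] ((229.18954467773438, 146.43350219726562), (125.03855895996094, 140.69894409179688), 162.58755493164062)
 circle ((0.5042150616645813, 0.3120049238204956), 0.06411270052194595) ext [0.458  0.2543] [0.5463 0.3697] mid [0.5021 0.312 ]
cup rim [[0.3578 0.3906 0.3064]]
```

View pics/p.png

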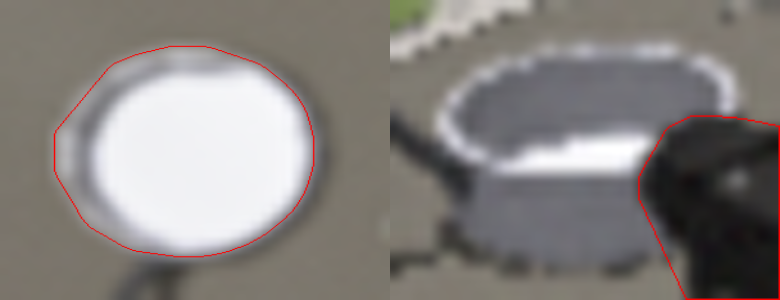

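The left half (top view) shows the rim fit well, with radius about 48 mm including blur. The right half's mask caught the micrometer instead, but the rim ellipse reads by eye as centred at (161.8,157.5) in the side picture.

Run:
```python
from h import *
from rig import arm
print("side",ray(arm.camera_model("side"),[161.8,157.5],.035))
go((.5135,.394,.25,171.2),(.5135,.394,.10,171.2),(.5135,.394,.0175,171.2))
```

```text
side [[0.512  0.3917 0.035 ]]
t 29.00 [0.3604 0.3877 0.25  ] ang 171.24 F [-0.9768 -0.4133 -1.3907] w 0.0530 q [47.0957 13.487   7.1272 83.7218 -0.0165 55.8573]
(0.5135, 0.394, 0.25, 171.2) turn [-0.08 -0.03  0.04] shift [-0.1503  0.0296 -0.0001]
(0.5135, 0.394, 0.1, 171.2) turn [-0.08 -0.03  0.04] shift [-0.1504  0.0298  0.1498]
(0.5135, 0.394, 0.0175, 171.2) turn [-0.08 -0.03  0.04] shift [-0.1504  0.0299  0.2323]
```

>>> servo_tool([
  [[0, 0, 0], [-0.03, 0.006, 0], 0.04],
  [[0, 0, 0], [-0.07, 0.014, 0], 0.04],
  [[0, 0, 0], [-0.11, 0.022, 0], 0.04],
  [[0, 0, 0], [-0.14, 0.028, 0.01], 0.04],
  [[0, 0, 0], [-0.15, 0.03, 0.04], 0.04],
  [[0, 0, 0], [-0.15, 0.03, 0.08], 0.04],
  [[0, 0, 0], [-0.15, 0.03, 0.12], 0.04],
  [[0, 0, 0], [-0.15, 0.03, 0.15], 0.04],
  [[0, 0, 0], [-0.15, 0.03, 0.175], 0.04],
  [[0, 0, 0], [-0.15, 0.03, 0.18], 0.04],
])

```text
t: 30.0
position: [0.5125, 0.3923, 0.0682]
tool_rot: [[-0.988, 0.155, -0.003], [0.155, 0.988, -0.003], [0.003, -0.003, -1.0]]
contact_force: [-0.3, -0.3, -1.3]
grip_width: 0.62
```

Run:
```python
from h import *
from rig import arm
m=arm.camera_model("top");im=arm.read_camera("top")[:,:,::-1]
m2=arm.camera_model("side");im2=arm.read_camera("side")[:,:,::-1]
a=cv2.resize(im[165:235,110:190],(400,350),interpolation=2);b=cv2.resize(im2[110:180,125:205],(400,350),interpolation=2)
cv2.imwrite("pics/q.png",np.hstack([a,b]))
go((.5135,.394,.0175,171.2))
```

```text
t 30.10 [0.5138 0.3937 0.0707] ang 171.14 F [ 0.3917  0.1442 -0.3399] w 0.0530 q [37.471  28.9506  4.2919 65.3724 -0.011  46.3341]
(0.5135, 0.394, 0.0175, 171.2) turn [-0.03 -0.01 -0.06] shift [0.0003 0.0002 0.0532]
```

View pics/q.png

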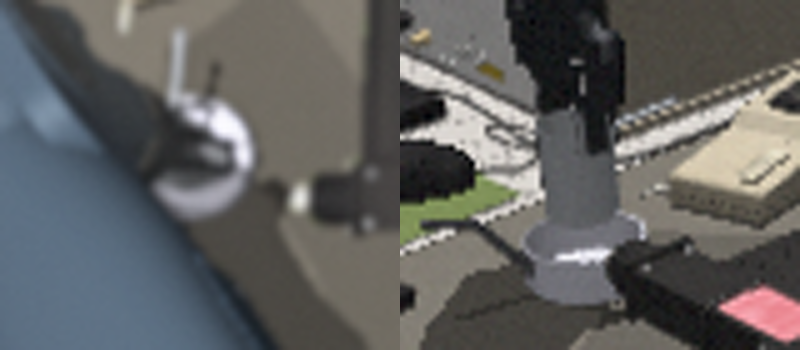

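The cup hangs centred over the pan in both views (cup axis at column 581, pan 525–645 in the side half). Lowering it.

>>> servo_tool([
  [[0, 0, 0], [0, 0, 0.012], 0.04],
  [[0, 0, 0], [0, 0, 0.025], 0.04],
  [[0, 0, 0], [0, 0, 0.036], 0.04],
  [[0, 0, 0], [0, 0, 0.044], 0.04],
  [[0, 0, 0], [0, 0, 0.048], 0.04],
  [[0, 0, 0], [0, 0, 0.05], 0.04],
  [[0, 0, 0], [0, 0, 0.051], 0.04],
  [[0, 0, 0], [0, 0, 0.052], 0.04],
  [[0, 0, 0], [0, 0, 0.052], 0.04],
])

```text
t: 31.0
position: [0.5138, 0.3949, 0.0184]
tool_rot: [[-0.988, 0.153, 0.0], [0.153, 0.988, 0.0], [-0.0, 0.0, -1.0]]
contact_force: [0.4, -0.2, -1.0]
grip_width: 0.616
```

>>> servo_tool([
  [[0, 0, 0], [0, 0, 0.0005], 0.04],
  [[0, 0, 0], [0, 0, 0.001], 0.04],
  [[0, 0, 0], [0, 0, 0.001], 0.04],
  [[0, 0, 0], [0, 0, 0.001], 0.04],
])

```text
t: 31.4
position: [0.5136, 0.3948, 0.0172]
tool_rot: [[-0.988, 0.153, 0.0], [0.153, 0.988, -0.0], [-0.0, -0.0, -1.0]]
contact_force: [-0.1, -0.5, -1.6]
grip_width: 0.619
```

>>> servo_tool([
  [[0, 0, 0], [0, 0, 0.0007], 0.04],
  [[0, 0, 0], [0, 0, 0.001], 0.04],
  [[0, 0, 0], [0, 0, 0.001], 0.04],
])

```text
t: 31.7
position: [0.5139, 0.3948, 0.017]
tool_rot: [[-0.988, 0.153, 0.001], [0.153, 0.988, 0.0], [-0.001, 0.0, -1.0]]
contact_force: [-0.8, -2.4, 5.2]
grip_width: 0.621
```

Floor contact. Releasing and rising.

>>> servo_tool([
  [[0, 0, 0], [0, 0, 0], 0.065],
  [[0, 0, 0], [0, 0, 0], 0.075],
  [[0, 0, 0], [0, 0, 0], 0.075],
  [[0, 0, 0], [0, 0, 0], 0.075],
  [[0, 0, 0], [0, 0, 0], 0.075],
  [[0, 0, 0], [0, 0, -0.01], 0.075],
  [[0, 0, 0], [0, 0, -0.03], 0.075],
  [[0, 0, 0], [0, 0, -0.06], 0.075],
  [[0, 0, 0], [0, 0, -0.1], 0.075],
  [[0, 0, 0], [0.01, 0, -0.15], 0.075],
])

```text
t: 32.7
position: [0.5039, 0.3955, 0.166]
tool_rot: [[-0.988, 0.154, -0.001], [0.154, 0.988, -0.001], [0.001, -0.002, -1.0]]
contact_force: [0.5, -0.1, 0.9]
grip_width: 0.879
```

Run:
```python
from h import *
from rig import arm
m=arm.camera_model("wrist");im=arm.read_camera("wrist")[:,:,::-1]
m2=arm.camera_model("side");im2=arm.read_camera("side")[:,:,::-1]
print(proj(m,[[.513,.394,.035],[.513,.394,.074]]))
u,v=proj(m,[.513,.394,.05])[0].astype(int);v=min(max(v,70),314)
a=cv2.resize(im[v-70:v+70,u-80:u+80],(400,350),interpolation=2);b=cv2.resize(im2[110:180,125:205],(400,350),interpolation=2)
print(u,v)
cv2.imwrite("pics/q2.png",np.hstack([a,b]))
go((.40,.2,.26,171.2))
```

```text
[[259.8723 181.6875]
 [259.6986 191.6653]]
259 185
t 32.80 [0.5058 0.3984 0.1732] ang 171.22 F [0.3601 0.6032 0.9305] w 0.0751 q [38.2215 25.4181 13.6645 77.6297  0.0096 47.0016]
(0.4, 0.2, 0.26, 171.2) turn [0.46 0.41 0.02] shift [ 0.0736 -0.2115 -0.089 ]
```

View pics/q2.png

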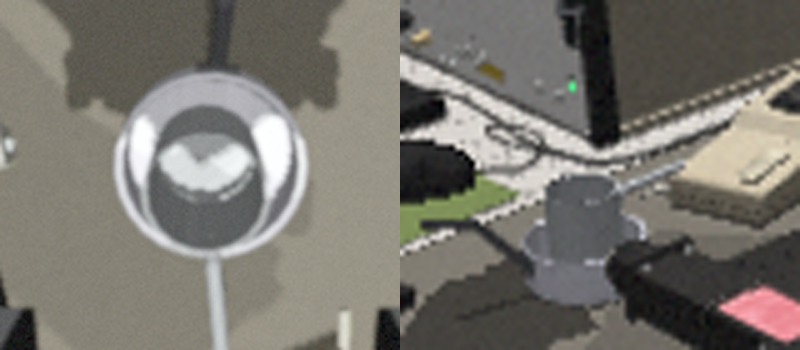

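The cup stands upright inside the pan in both halves, its handle opposite the pan's handle. Back to the tray, carton first.

>>> servo_tool([
  [[0, 0, 0], [0.02, -0.01, -0.04], 0.085],
  [[0, 0, 0], [0.05, -0.03, -0.07], 0.085],
  [[0, 0, 0], [0.085, -0.06, -0.088], 0.085],
  [[0, 0, 0], [0.1, -0.1, -0.088], 0.085],
  [[0, 0, 0], [0.095, -0.145, -0.088], 0.085],
  [[0, 0, 0], [0.085, -0.19, -0.088], 0.085],
  [[0, 0, 0], [0.075, -0.235, -0.088], 0.085],
  [[0, 0, 0], [0.065, -0.28, -0.088], 0.085],
  [[0, 0, 0], [0.055, -0.325, -0.088], 0.085],
  [[0, 0, 0], [0.045, -0.37, -0.088], 0.085],
])

```text
t: 33.8
position: [0.4025, 0.0358, 0.2538]
tool_rot: [[-0.988, 0.152, 0.001], [0.152, 0.988, 0.0], [-0.001, 0.0, -1.0]]
contact_force: [1.4, 0.3, 0.2]
grip_width: 0.993
```

Run:
```python
from h import *
go((.403,-.3420,.18,81.6))
```

```text
t 33.80 [0.4025 0.0358 0.2538] ang 171.23 F [1.3924 0.3378 0.1635] w 0.0848 q [ 5.0899  0.7714 -7.3039 81.8496 -0.0062 13.8611]
(0.403, -0.342, 0.18, 81.6) turn [ 0.07  0.05 89.63] shift [-0.058  -0.3733  0.0738]
```

>>> servo_tool([
  [[0, 0, 8.5], [-0.005, -0.03, 0], 0.085],
  [[0, 0, 17], [-0.011, -0.07, 0], 0.085],
  [[0, 0, 25.5], [-0.017, -0.11, 0], 0.085],
  [[0, 0, 34], [-0.024, -0.155, 0], 0.085],
  [[0, 0, 42.5], [-0.031, -0.2, 0], 0.085],
  [[0, 0, 51], [-0.038, -0.245, 0], 0.085],
  [[0, 0, 59.5], [-0.045, -0.29, 0.01], 0.085],
  [[0, 0, 68], [-0.051, -0.33, 0.03], 0.085],
  [[0, 0, 76.5], [-0.056, -0.36, 0.05], 0.085],
  [[0, 0, 85], [-0.058, -0.373, 0.074], 0.085],
])

```text
t: 34.8
position: [0.4031, -0.343, 0.179]
tool_rot: [[0.075, 0.997, 0.001], [0.997, -0.075, -0.002], [-0.001, 0.001, -1.0]]
contact_force: [0.8, -0.4, -0.5]
grip_width: 0.995
```

Run:
```python
from h import *
go((.403,-.342,.014,81.6))
```

```text
t 34.80 [ 0.4031 -0.343   0.179 ] ang 85.72 F [ 0.7831 -0.354  -0.5028] w 0.0850 q [-40.376   14.2888  -2.1467  73.4587  -0.0261  53.9052]
(0.403, -0.342, 0.014, 81.6) turn [0.07 0.08 4.12] shift [ 0.0012 -0.0004  0.165 ]
```

>>> servo_tool([
  [[0, 0, 4.1], [0, 0, 0.02], 0.085],
  [[0, 0, 4.1], [0.0005, 0, 0.05], 0.085],
  [[0, 0, 4.1], [0.0005, 0, 0.08], 0.085],
  [[0, 0, 4.1], [0.0005, 0, 0.11], 0.085],
  [[0, 0, 4.1], [0.0005, 0, 0.135], 0.085],
  [[0, 0, 4.1], [0.0005, 0, 0.155], 0.085],
  [[0, 0, 4.1], [0.0005, 0, 0.164], 0.085],
  [[0, 0, 4.1], [0.0005, 0, 0.165], 0.085],
  [[0, 0, 4.1], [0.0005, 0, 0.165], 0.085],
  [[0, 0, 4.1], [0.0005, 0, 0.165], 0.07],
])

```text
t: 35.8
position: [0.4038, -0.3401, 0.0154]
tool_rot: [[0.137, 0.991, 0.001], [0.991, -0.137, -0.001], [-0.001, 0.002, -1.0]]
contact_force: [-0.0, 0.2, 0.8]
grip_width: 0.853
```

>>> servo_tool([
  [[0, 0, 0], [0, 0, 0], 0.035],
  [[0, 0, 0], [0, 0, 0], 0.035],
  [[0, 0, 0], [0, 0, 0], 0.035],
  [[0, 0, 0], [0, 0, 0], 0.035],
  [[0, 0, 0], [0, 0, 0], 0.035],
  [[0, 0, 0], [0, 0, 0], 0.035],
], grip_force=25)

```text
t: 36.4
position: [0.4034, -0.3399, 0.0151]
tool_rot: [[0.137, 0.991, 0.001], [0.991, -0.137, -0.001], [-0.001, 0.001, -1.0]]
contact_force: [-1.8, 0.6, 5.8]
grip_width: 0.518
```

>>> servo_tool([
  [[0, 0, 0], [0, 0, -0.005], 0.035],
  [[0, 0, 0], [0, 0, -0.02], 0.035],
  [[0, 0, 0], [0, 0, -0.03], 0.035],
  [[0, 0, 0], [0, 0, -0.03], 0.035],
  [[0, 0, 0], [0, 0, -0.03], 0.035],
], grip_force=30)

```text
t: 36.9
position: [0.4033, -0.3396, 0.0443]
tool_rot: [[0.137, 0.991, 0.0], [0.991, -0.137, -0.0], [-0.0, 0.0, -1.0]]
contact_force: [0.1, 0.1, -0.7]
grip_width: 0.52
```

Run:
```python
from h import *
go((.5814,-.3315,.045,81.6),(.5814,-.3315,.018,81.6))
```

```text
t 36.90 [ 0.4033 -0.3396  0.0443] ang 82.10 F [ 0.1163  0.0627 -0.6693] w 0.0444 q [-40.097   19.2803 -15.9868  54.7017  -0.0046  57.8048]
(0.5814, -0.3315, 0.045, 81.6) turn [0.02 0.02 0.5 ] shift [ 0.0325  0.1753 -0.0006]
(0.5814, -0.3315, 0.018, 81.6) turn [0.02 0.02 0.5 ] shift [0.0325 0.1753 0.0264]
```

>>> servo_tool([
  [[0, 0, 0], [0.004, 0.02, -0.005], 0.035],
  [[0, 0, 0], [0.012, 0.06, -0.005], 0.035],
  [[0, 0, 0], [0.02, 0.1, -0.005], 0.035],
  [[0, 0, 0], [0.027, 0.135, -0.005], 0.035],
  [[0, 0, 0.5], [0.032, 0.16, -0.005], 0.035],
  [[0, 0, 0.5], [0.0347, 0.1753, 0], 0.035],
  [[0, 0, 0.5], [0.0347, 0.1753, 0.01], 0.035],
  [[0, 0, 0.5], [0.0347, 0.1753, 0.018], 0.035],
  [[0, 0, 0.5], [0.0347, 0.1753, 0.024], 0.035],
  [[0, 0, 0.5], [0.0347, 0.1753, 0.024], 0.035],
])

```text
t: 37.9
position: [0.5799, -0.3289, 0.019]
tool_rot: [[0.147, 0.989, -0.002], [0.989, -0.147, 0.001], [0.001, -0.002, -1.0]]
contact_force: [-0.4, -0.4, -0.6]
grip_width: 0.522
```

>>> servo_tool([
  [[0, 0, 0], [0, 0, 0.001], 0.035],
  [[0, 0, 0], [0, 0, 0.002], 0.035],
  [[0, 0, 0], [0, 0, 0.003], 0.035],
  [[0, 0, 0], [0, 0, 0.003], 0.035],
])

```text
t: 38.3
position: [0.5816, -0.3293, 0.0175]
tool_rot: [[0.146, 0.989, 0.0], [0.989, -0.146, -0.0], [-0.0, 0.0, -1.0]]
contact_force: [0.5, 0.1, -1.0]
grip_width: 0.523
```

Position matches (0.5814, -0.3292). One mm more, release, rise; then to the jar.

>>> servo_tool([
  [[0, 0, 0], [0, 0, 0.001], 0.035],
  [[0, 0, 0], [0, 0, 0.001], 0.06],
  [[0, 0, 0], [0, 0, 0.001], 0.08],
  [[0, 0, 0], [0, 0, 0.001], 0.08],
  [[0, 0, 0], [0, 0, 0.001], 0.08],
  [[0, 0, 0], [0, 0, -0.01], 0.08],
  [[0, 0, 0], [0, 0, -0.04], 0.08],
  [[0, 0, 0], [0, 0, -0.08], 0.085],
  [[0, 0, 0], [0, 0, -0.12], 0.085],
  [[0, 0, 0], [0, 0, -0.15], 0.085],
])

```text
t: 39.3
position: [0.582, -0.3294, 0.1711]
tool_rot: [[0.146, 0.989, 0.003], [0.989, -0.146, -0.002], [-0.001, 0.003, -1.0]]
contact_force: [0.3, -0.1, -0.4]
grip_width: 0.993
```

Run:
```python
from h import *
go((.403,-.1819,.17,81.6),(.403,-.1819,.0135,81.6))
```

```text
t 39.30 [ 0.582  -0.3294  0.1711] ang 81.60 F [ 0.3107 -0.0861 -0.4234] w 0.0848 q [-29.5086  28.4656  18.4178  79.7766  -0.0055  68.8911]
(0.403, -0.1819, 0.17, 81.6) turn [0.16 0.07 0.  ] shift [ 0.1198 -0.1987  0.0004]
(0.403, -0.1819, 0.0135, 81.6) turn [0.16 0.07 0.  ] shift [ 0.12   -0.1991  0.1569]
```

>>> servo_tool([
  [[0, 0, 0], [0.015, -0.03, 0], 0.085],
  [[0, 0, 0], [0.04, -0.07, 0], 0.085],
  [[0, 0, 0], [0.065, -0.11, 0], 0.085],
  [[0, 0, 0], [0.09, -0.15, 0], 0.085],
  [[0, 0, 0], [0.11, -0.185, 0], 0.085],
  [[0, 0, 0], [0.12, -0.199, 0.01], 0.085],
  [[0, 0, 0], [0.12, -0.199, 0.04], 0.085],
  [[0, 0, 0], [0.12, -0.199, 0.07], 0.085],
  [[0, 0, 0], [0.12, -0.199, 0.1], 0.085],
  [[0, 0, 0], [0.12, -0.199, 0.12], 0.085],
])

```text
t: 40.3
position: [0.4018, -0.1812, 0.0466]
tool_rot: [[0.146, 0.989, -0.0], [0.989, -0.146, -0.0], [-0.0, -0.0, -1.0]]
contact_force: [0.4, -0.2, -0.7]
grip_width: 0.992
```

>>> servo_tool([
  [[0, 0, 0], [0, 0, 0.015], 0.085],
  [[0, 0, 0], [0, 0, 0.028], 0.085],
  [[0, 0, 0], [0, 0, 0.035], 0.085],
  [[0, 0, 0], [0, 0, 0.036], 0.085],
  [[0, 0, 0], [0, 0, 0.036], 0.05],
  [[0, 0, 0], [0, 0, 0.036], 0.05],
  [[0, 0, 0], [0, 0, 0.036], 0.05],
  [[0, 0, 0], [0, 0, 0.036], 0.05],
  [[0, 0, 0], [0, 0, 0.036], 0.05],
  [[0, 0, 0], [0, 0, 0.036], 0.05],
])

```text
t: 41.3
position: [0.4029, -0.1817, 0.0124]
tool_rot: [[0.146, 0.989, 0.002], [0.989, -0.146, -0.001], [-0.001, 0.002, -1.0]]
contact_force: [-0.8, 1.6, 6.3]
grip_width: 0.702
```

>>> servo_tool([
  [[0, 0, 0], [0, 0, 0], 0.05],
  [[0, 0, 0], [0, 0, -0.005], 0.05],
  [[0, 0, 0], [0, 0, -0.015], 0.05],
  [[0, 0, 0], [0, 0, -0.03], 0.05],
  [[0, 0, 0], [0, 0, -0.03], 0.05],
  [[0, 0, 0], [0, 0, -0.03], 0.05],
], grip_force=40)

```text
t: 41.9
position: [0.4026, -0.1816, 0.0416]
tool_rot: [[0.146, 0.989, 0.001], [0.989, -0.146, -0.001], [-0.0, 0.001, -1.0]]
contact_force: [-0.7, -0.1, -0.9]
grip_width: 0.697
```

Run:
```python
from h import *
go((.5998,-.1977,.045,81.6),(.5998,-.1977,.018,81.6))
```

```text
t 41.90 [ 0.4026 -0.1816  0.0416] ang 81.60 F [-0.6705 -0.1167 -0.8714] w 0.0595 q [-24.2746  11.908  -27.2572  50.7678  -0.0068  74.1241]
(0.5998, -0.1977, 0.045, 81.6) turn [0.06 0.02 0.  ] shift [ 0.0129  0.1975 -0.0031]
(0.5998, -0.1977, 0.018, 81.6) turn [0.06 0.02 0.  ] shift [0.0129 0.1974 0.0239]
```

>>> servo_tool([
  [[0, 0, 0], [0.002, 0.02, -0.005], 0.05],
  [[0, 0, 0], [0.004, 0.06, -0.005], 0.05],
  [[0, 0, 0], [0.007, 0.1, -0.005], 0.05],
  [[0, 0, 0], [0.009, 0.14, -0.005], 0.05],
  [[0, 0, 0], [0.011, 0.175, -0.005], 0.05],
  [[0, 0, 0], [0.013, 0.1975, 0], 0.05],
  [[0, 0, 0], [0.013, 0.1975, 0.01], 0.05],
  [[0, 0, 0], [0.013, 0.1975, 0.018], 0.05],
  [[0, 0, 0], [0.013, 0.1975, 0.024], 0.05],
  [[0, 0, 0], [0.013, 0.1975, 0.025], 0.05],
])

```text
t: 42.9
position: [0.5977, -0.1971, 0.0152]
tool_rot: [[0.146, 0.989, -0.002], [0.989, -0.146, 0.001], [0.0, -0.002, -1.0]]
contact_force: [-0.5, 1.2, -2.0]
grip_width: 0.694
```

>>> servo_tool([
  [[0, 0, 0], [0, 0, 0.001], 0.05],
  [[0, 0, 0], [0, 0, 0.002], 0.05],
  [[0, 0, 0], [0, 0, 0.002], 0.05],
])

```text
t: 43.2
position: [0.5996, -0.1975, 0.0147]
tool_rot: [[0.146, 0.989, 0.001], [0.989, -0.146, -0.0], [-0.0, 0.001, -1.0]]
contact_force: [0.2, 0.2, -2.5]
grip_width: 0.699
```

Still hanging, at most about 1 mm above the board. A last mm, release, rise.

>>> servo_tool([
  [[0, 0, 0], [0, 0, 0.001], 0.05],
  [[0, 0, 0], [0, 0, 0.001], 0.065],
  [[0, 0, 0], [0, 0, 0.001], 0.085],
  [[0, 0, 0], [0, 0, 0.001], 0.085],
  [[0, 0, 0], [0, 0, 0.001], 0.085],
  [[0, 0, 0], [0, 0, 0.001], 0.085],
  [[0, 0, 0], [0, 0, -0.03], 0.085],
  [[0, 0, 0], [0, 0, -0.07], 0.085],
  [[0, 0, 0], [0, 0, -0.11], 0.085],
  [[0, 0, 0], [0, 0, -0.15], 0.085],
])

```text
t: 44.2
position: [0.5993, -0.1973, 0.1659]
tool_rot: [[0.146, 0.989, -0.0], [0.989, -0.146, -0.0], [-0.0, -0.0, -1.0]]
contact_force: [0.6, -0.7, -0.6]
grip_width: 0.993
```

Run:
```python
from h import *
go((.403,-.262,.20,171.7))
```

```text
t 44.20 [ 0.5993 -0.1973  0.1659] ang 81.60 F [ 0.6388 -0.7192 -0.6147] w 0.0848 q [-18.2215  24.7374  11.5001  76.7642  -0.0064  80.1762]
(0.403, -0.262, 0.2, 171.7) turn [ -0.01   0.   -90.1 ] shift [-0.0927 -0.1847 -0.0341]
```

>>> servo_tool([
  [[0, 0, -8.5], [0, 0, -0.03], 0.085],
  [[0, 0, -17], [-0.01, -0.02, -0.034], 0.085],
  [[0, 0, -25.5], [-0.02, -0.04, -0.034], 0.085],
  [[0, 0, -34], [-0.035, -0.07, -0.034], 0.085],
  [[0, 0, -42.5], [-0.05, -0.1, -0.034], 0.085],
  [[0, 0, -51], [-0.065, -0.13, -0.034], 0.085],
  [[0, 0, -59.5], [-0.08, -0.16, -0.034], 0.085],
  [[0, 0, -68], [-0.093, -0.185, -0.034], 0.085],
  [[0, 0, -76.5], [-0.093, -0.185, -0.034], 0.085],
  [[0, 0, -85], [-0.093, -0.185, -0.034], 0.085],
])

```text
t: 45.2
position: [0.4021, -0.2628, 0.1987]
tool_rot: [[-0.974, 0.227, 0.001], [0.227, 0.974, -0.001], [-0.001, -0.0, -1.0]]
contact_force: [0.3, -0.7, -0.7]
grip_width: 0.989
```

Run:
```python
from h import *
go((.403,-.2615,.0195,171.7))
```

```text
t 45.20 [ 0.4021 -0.2628  0.1987] ang 166.87 F [ 0.348  -0.7088 -0.6774] w 0.0844 q [-33.1588   9.1308  -5.9302  74.8904  -0.0075 -20.0261]
(0.403, -0.2615, 0.0195, 171.7) turn [-0.03  0.04 -4.83] shift [-0.0005  0.0015  0.1792]
```

>>> servo_tool([
  [[0, 0, -4.8], [0, 0.0015, 0.03], 0.085],
  [[0, 0, -4.8], [0, 0.0015, 0.06], 0.085],
  [[0, 0, -4.8], [0, 0.0015, 0.09], 0.085],
  [[0, 0, -4.8], [0, 0.0015, 0.12], 0.085],
  [[0, 0, -4.8], [0, 0.0015, 0.145], 0.085],
  [[0, 0, -4.8], [0, 0.0015, 0.163], 0.085],
  [[0, 0, -4.8], [0, 0.0015, 0.173], 0.085],
  [[0, 0, -4.8], [0, 0.0015, 0.178], 0.085],
  [[0, 0, -4.8], [0, 0.0015, 0.179], 0.085],
  [[0, 0, -4.8], [0, 0.0015, 0.179], 0.085],
])

```text
t: 46.2
position: [0.4038, -0.2613, 0.0199]
tool_rot: [[-0.989, 0.15, 0.001], [0.15, 0.989, -0.001], [-0.001, -0.001, -1.0]]
contact_force: [-0.7, 0.2, 0.4]
grip_width: 0.994
```

>>> servo_tool([
  [[0, 0, 0], [0, 0, 0], 0.04],
  [[0, 0, 0], [0, 0, 0], 0.04],
  [[0, 0, 0], [0, 0, 0], 0.04],
  [[0, 0, 0], [0, 0, 0], 0.04],
  [[0, 0, 0], [0, 0, 0], 0.04],
  [[0, 0, 0], [0, 0, 0], 0.04],
  [[0, 0, 0], [0, 0, 0], 0.04],
], grip_force=30)

```text
t: 46.9
position: [0.4039, -0.2612, 0.0201]
tool_rot: [[-0.989, 0.149, 0.001], [0.149, 0.989, -0.001], [-0.002, -0.001, -1.0]]
contact_force: [-0.4, 0.6, 5.9]
grip_width: 0.554
```

>>> servo_tool([
  [[0, 0, 0], [0, 0, 0], 0.03],
  [[0, 0, 0], [0, 0, -0.005], 0.03],
  [[0, 0, 0], [0, 0, -0.015], 0.03],
  [[0, 0, 0], [0, 0, -0.03], 0.03],
  [[0, 0, 0], [0, 0, -0.03], 0.03],
  [[0, 0, 0], [0, 0, -0.03], 0.03],
], grip_force=40)

```text
t: 47.5
position: [0.4035, -0.2611, 0.0496]
tool_rot: [[-0.989, 0.15, 0.001], [0.15, 0.989, -0.001], [-0.001, -0.001, -1.0]]
contact_force: [0.1, -0.1, -1.9]
grip_width: 0.544
```

Run:
```python
from h import *
go((.5388,-.2572,.05,171.7),(.5388,-.2572,.022,171.7))
```

```text
t 47.50 [ 0.4035 -0.2611  0.0496] ang 171.40 F [ 0.1471 -0.1428 -1.8659] w 0.0465 q [-32.9024  14.888  -21.6891  53.3692  -0.0076 -24.3024]
(0.5388, -0.2572, 0.05, 171.7) turn [-0.03  0.05 -0.3 ] shift [-0.1332  0.0241 -0.0003]
(0.5388, -0.2572, 0.022, 171.7) turn [-0.03  0.05 -0.3 ] shift [-0.1332  0.0241  0.0277]
```

>>> servo_tool([
  [[0, 0, 0], [-0.02, 0.004, -0.005], 0.03],
  [[0, 0, 0], [-0.05, 0.009, -0.005], 0.03],
  [[0, 0, 0], [-0.085, 0.015, -0.005], 0.03],
  [[0, 0, 0], [-0.115, 0.021, -0.005], 0.03],
  [[0, 0, -0.3], [-0.134, 0.024, -0.005], 0.03],
  [[0, 0, -0.3], [-0.134, 0.024, 0.005], 0.03],
  [[0, 0, -0.3], [-0.134, 0.024, 0.015], 0.03],
  [[0, 0, -0.3], [-0.134, 0.024, 0.022], 0.03],
  [[0, 0, -0.3], [-0.134, 0.024, 0.026], 0.03],
  [[0, 0, -0.3], [-0.134, 0.024, 0.027], 0.03],
])

```text
t: 48.5
position: [0.5383, -0.2572, 0.0217]
tool_rot: [[-0.989, 0.145, -0.001], [0.145, 0.989, 0.0], [0.001, 0.0, -1.0]]
contact_force: [0.5, 0.0, -1.1]
grip_width: 0.545
```

>>> servo_tool([
  [[0, 0, 0], [0, 0, 0.0005], 0.03],
  [[0, 0, 0], [0, 0, 0.001], 0.03],
  [[0, 0, 0], [0, 0, 0.001], 0.03],
])

```text
t: 48.8
position: [0.5395, -0.2574, 0.0216]
tool_rot: [[-0.99, 0.144, 0.001], [0.144, 0.99, -0.0], [-0.001, -0.0, -1.0]]
contact_force: [0.2, -0.4, -0.4]
grip_width: 0.549
```

Near touch. Release, rise and back off so the board can be seen.

>>> servo_tool([
  [[0, 0, 0], [0, 0, 0.0005], 0.03],
  [[0, 0, 0], [0, 0, 0.0005], 0.06],
  [[0, 0, 0], [0, 0, 0.0005], 0.075],
  [[0, 0, 0], [0, 0, 0.0005], 0.075],
  [[0, 0, 0], [0, 0, 0.0005], 0.075],
  [[0, 0, 0], [0, 0, 0.0005], 0.075],
  [[0, 0, 0], [0, 0, -0.03], 0.075],
  [[0, 0, 0], [0, 0, -0.07], 0.08],
  [[0, 0, 0], [0, 0, -0.115], 0.085],
  [[0, 0, 0], [0, 0, -0.16], 0.085],
])

```text
t: 49.8
position: [0.5389, -0.257, 0.1828]
tool_rot: [[-0.99, 0.144, -0.0], [0.144, 0.99, 0.0], [0.0, 0.0, -1.0]]
contact_force: [0.2, -0.9, -0.4]
grip_width: 0.995
```

>>> servo_tool([
  [[0, 0, 0], [0.02, 0, -0.06], 0.085],
  [[0, 0, 0], [0.04, 0, -0.118], 0.085],
  [[0, 0, 0], [0.04, 0, -0.118], 0.085],
  [[0, 0, 0], [0.04, 0, -0.118], 0.085],
  [[0, 0, 0], [0.04, 0, -0.118], 0.085],
])

```text
t: 50.3
position: [0.4999, -0.2516, 0.2994]
tool_rot: [[-0.99, 0.144, 0.001], [0.144, 0.99, -0.001], [-0.001, -0.0, -1.0]]
contact_force: [0.3, -0.0, 0.5]
grip_width: 0.999
```

Run:
```python
from h import *
from rig import arm
go()
m=arm.camera_model("wrist");im=arm.read_camera("wrist")[:,:,::-1].copy()
np.save("w3.npy",m["world_from_camera"])
im2=arm.read_camera("side")[:,:,::-1]
for n,b,z in (("bottle",(.538,-.257),.104),("jar",(.5997,-.197),.094),("carton",(.5807,-.331),.072)):print(n,proj(m,[*b,z]))
a=cv2.resize(im[130:270,180:350],(425,350),interpolation=2);b=cv2.resize(im2[130:270,135:385],(375,350))
b=cv2.resize(im2[140:290,130:400],(375,208));b=cv2.copyMakeBorder(b,0,142,0,0,0)
cv2.imwrite("pics/f.png",np.hstack([a,b]))
```

```text
t 50.30 [ 0.4999 -0.2516  0.2994] ang 171.69 F [ 0.3327 -0.0176  0.4723] w 0.0853 q [-26.7091  16.6549  18.6209  91.907   -0.0043 -18.4027]
bottle [[260.0953 188.732 ]]
jar [[304.1581 219.0337]]
carton [[219.0546 213.9089]]
```

View pics/f.png

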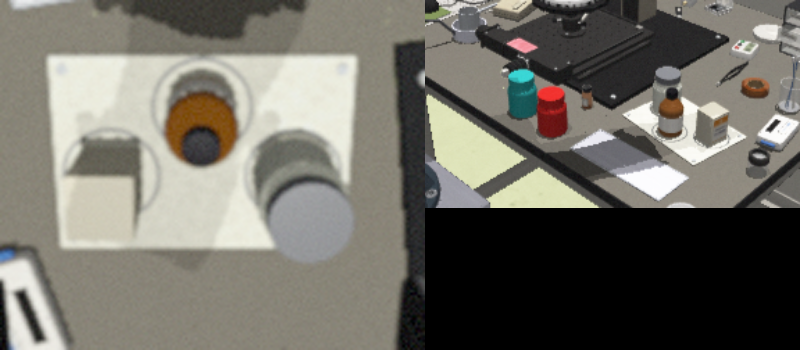

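The final view shows all three upright on their rings. The cap is at (260.4,188.8), the lid at (304.4,218.0) and the carton at (220,213.2), each within about 1 px of the prediction. Vial and loupe are standing and the cup is in the pan. Handing in.

```bash
python3 -c "
from rig import arm
print(arm.finish_job())"
```

```text
the job is handed in; nothing more can be done
None
```

I moved the bottle, jar and carton to the tray, stood the cup in the pan, then put all three back on their spots. I handed the job in at about 50 s of the 147 s allowed; no verdict is reported.

**Last checks**
- **Bottle, jar and carton:** the last wrist picture shows them upright on their rings, about 1 pixel (roughly 1–2 mm) from where they started. The limit is 15 mm.
- **Cup:** the close pictures after release show it upright inside the pan, with its handle opposite the pan's. The pan looked unmoved, but I didn't measure it again at the end.
- **Loupe and vial:** both are standing in the last side picture. I didn't measure their positions.

**What went wrong or disagreed**
- **Bottle grasp:** the fingertips sit farther behind the TCP than I assumed. The first four closings pinched the bottle's shoulder, so I went lower each time until it held.
- **Cup grasp:** for the same reason, the first closing passed above the cup's rim without touching it.
- **Jar on the tray:** it was pressed down with about 50 N at the wrist, under the 120 N limit but harder than intended. I set the later ones down higher.
- **Pan position:** the cup hid the pan from the wrist camera, so I took its centre from the top and side views, which agreed to about 5 mm. The automatic fit in the side view failed, so I read that one by eye.

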